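# Lay up the heat-shield wall

## Task

Build the heat shield for the test furnace in the shallow steel carrier, using only the solid ceramic blocks: lay two full blocks end to end along the carrier's floor, evenly about its middle with only a few millimetres between them, then a second course on them with the third full block centred across that joint and a half block at each end of it, squared up over the ends of the lower blocks, so that no joint lets heat shine straight through. The blocks with a hole bored in them and the smaller spare end block do not belong: leave them where they lie.

Things in the scene. Friction and masses are not known exactly. Their poses are not given: they have to be found in the camera images.
- full_a: solid cream ceramic full block, plain flat top without a hole, 62 (own x) x 30 (own y) x 26 mm high; origin at the centre of its underside, z up; three such blocks are alike and interchangeable; about 85 g
- full_b: solid cream ceramic full block, plain flat top without a hole, 62 (own x) x 30 (own y) x 26 mm high; origin at the centre of its underside, z up; three such blocks are alike and interchangeable; about 85 g
- full_c: solid cream ceramic full block, plain flat top without a hole, 62 (own x) x 30 (own y) x 26 mm high; origin at the centre of its underside, z up; three such blocks are alike and interchangeable; about 85 g
- half_a: solid cream ceramic half block, plain flat top without a hole, 27 (own x) x 30 (own y) x 26 mm high; origin at the centre of its underside, z up; two such halves are alike; about 42 g
- half_b: solid cream ceramic half block, plain flat top without a hole, 27 (own x) x 30 (own y) x 26 mm high; origin at the centre of its underside, z up; two such halves are alike; about 42 g
- bored_full: look-alike that must stay: cream ceramic full block with a round 18 mm hole bored down through its middle, 62 x 30 x 26 mm; origin at the centre of its underside
- bored_half: look-alike that must stay: cream ceramic half block with a round 18 mm hole bored down through its middle, 27 (own x) x 30 (own y) x 26 mm; origin at the centre of its underside
- end_block: look-alike that must stay: smaller solid cream spare end block, 24 (own x) x 42 (own y) x 24 mm high, between a full and a half block in length; origin at the centre of its underside
- carrier: shallow open stainless-steel tray, fixed: 150 (own x, its length) x 46 mm, lips 2 mm thick and 8 mm high, floor top 2 mm above the origin, clear inside 146 x 42 mm; a low wire handle at each end reaches 96 mm from the middle; origin at the centre of its underside. The wall runs along own x, either way round, its lower joint at the carrier's middle
Mind the look-alikes: they are no part of the job. Leave any brown look-alike of the full_b alone. Leave any blue look-alike of the full_a alone.

How it is judged:
On the way, in this order (a step that is already met when the one before it is completed fails the run):
1. two solid full blocks lie end to end on the carrier's floor (((y of full_b in the frame of carrier between -0.011 and 0.011 m and z of full_b in the frame of carrier between -0.002 and 0.006 m and angle between each of full_b, full_c's own z axis and vertical below 0.12 rad and y of full_c in the frame of carrier between -0.011 and 0.011 m and z of full_c in the frame of carrier between -0.002 and 0.006 m and angle between the x axis of each of full_b, full_c and the x axis of carrier, either way round below 0.17 rad and ((x of full_b in the frame of carrier between 0.027 and 0.046 m and x of full_c in the frame of carrier between -0.046 and -0.027 m) or (x of full_b in the frame of carrier between -0.046 and -0.027 m and x of full_c in the frame of carrier between 0.027 and 0.046 m)) and horizontal distance between full_b and full_c below 0.077 m) or (y of full_a in the frame of carrier between -0.011 and 0.011 m and z of full_a in the frame of carrier between -0.002 and 0.006 m and angle between each of full_a, full_c's own z axis and vertical below 0.12 rad and y of full_c in the frame of carrier between -0.011 and 0.011 m and z of full_c in the frame of carrier between -0.002 and 0.006 m and angle between the x axis of each of full_a, full_c and the x axis of carrier, either way round below 0.17 rad and ((x of full_a in the frame of carrier between 0.027 and 0.046 m and x of full_c in the frame of carrier between -0.046 and -0.027 m) or (x of full_a in the frame of carrier between -0.046 and -0.027 m and x of full_c in the frame of carrier between 0.027 and 0.046 m)) and horizontal distance between full_a and full_c below 0.077 m) or (y of full_a in the frame of carrier between -0.011 and 0.011 m and z of full_a in the frame of carrier between -0.002 and 0.006 m and angle between each of full_a, full_b's own z axis and vertical below 0.12 rad and y of full_b in the frame of carrier between -0.011 and 0.011 m and z of full_b in the frame of carrier between -0.002 and 0.006 m and angle between the x axis of each of full_a, full_b and the x axis of carrier, either way round below 0.17 rad and ((x of full_a in the frame of carrier between 0.027 and 0.046 m and x of full_b in the frame of carrier between -0.046 and -0.027 m) or (x of full_a in the frame of carrier between -0.046 and -0.027 m and x of full_b in the frame of carrier between 0.027 and 0.046 m)) and horizontal distance between full_a and full_b below 0.077 m))), for 0.2 s.
2. the third full block lies across the joint of the two lower ones (((y of full_b in the frame of carrier between -0.011 and 0.011 m and z of full_b in the frame of carrier between -0.002 and 0.006 m and angle between each of full_b, full_c, full_a's own z axis and vertical below 0.12 rad and y of full_c in the frame of carrier between -0.011 and 0.011 m and z of full_c in the frame of carrier between -0.002 and 0.006 m and angle between the x axis of each of full_b, full_c, full_a and the x axis of carrier, either way round below 0.17 rad and ((x of full_b in the frame of carrier between 0.027 and 0.046 m and x of full_c in the frame of carrier between -0.046 and -0.027 m) or (x of full_b in the frame of carrier between -0.046 and -0.027 m and x of full_c in the frame of carrier between 0.027 and 0.046 m)) and horizontal distance between full_b and full_c below 0.077 m and y of full_a in the frame of carrier between -0.011 and 0.011 m and z of full_a in the frame of carrier between 0.024 and 0.032 m and x of full_a in the frame of carrier between -0.012 and 0.012 m) or (y of full_a in the frame of carrier between -0.011 and 0.011 m and z of full_a in the frame of carrier between -0.002 and 0.006 m and angle between each of full_a, full_c, full_b's own z axis and vertical below 0.12 rad and y of full_c in the frame of carrier between -0.011 and 0.011 m and z of full_c in the frame of carrier between -0.002 and 0.006 m and angle between the x axis of each of full_a, full_c, full_b and the x axis of carrier, either way round below 0.17 rad and ((x of full_a in the frame of carrier between 0.027 and 0.046 m and x of full_c in the frame of carrier between -0.046 and -0.027 m) or (x of full_a in the frame of carrier between -0.046 and -0.027 m and x of full_c in the frame of carrier between 0.027 and 0.046 m)) and horizontal distance between full_a and full_c below 0.077 m and y of full_b in the frame of carrier between -0.011 and 0.011 m and z of full_b in the frame of carrier between 0.024 and 0.032 m and x of full_b in the frame of carrier between -0.012 and 0.012 m) or (y of full_a in the frame of carrier between -0.011 and 0.011 m and z of full_a in the frame of carrier between -0.002 and 0.006 m and angle between each of full_a, full_b, full_c's own z axis and vertical below 0.12 rad and y of full_b in the frame of carrier between -0.011 and 0.011 m and z of full_b in the frame of carrier between -0.002 and 0.006 m and angle between the x axis of each of full_a, full_b, full_c and the x axis of carrier, either way round below 0.17 rad and ((x of full_a in the frame of carrier between 0.027 and 0.046 m and x of full_b in the frame of carrier between -0.046 and -0.027 m) or (x of full_a in the frame of carrier between -0.046 and -0.027 m and x of full_b in the frame of carrier between 0.027 and 0.046 m)) and horizontal distance between full_a and full_b below 0.077 m and y of full_c in the frame of carrier between -0.011 and 0.011 m and z of full_c in the frame of carrier between 0.024 and 0.032 m and x of full_c in the frame of carrier between -0.012 and 0.012 m))), for 0.2 s.
At the end, for the whole second after the job is handed in: Along the carrier: two full blocks on its floor, centres 27-46 mm either side of its middle, at most 77 mm apart; third full on them within 12 mm of the middle; halves on them at 40-62 mm either side; all within 11 mm of the centre line, 0.17 rad square, level, at rest. Others moved under 30 mm (((y of full_b in the frame of carrier between -0.011 and 0.011 m and z of full_b in the frame of carrier between -0.002 and 0.006 m and angle between each of full_b, full_c, full_a's own z axis and vertical below 0.12 rad and y of full_c in the frame of carrier between -0.011 and 0.011 m and z of full_c in the frame of carrier between -0.002 and 0.006 m and angle between the x axis of each of full_b, full_c, full_a and the x axis of carrier, either way round below 0.17 rad and ((x of full_b in the frame of carrier between 0.027 and 0.046 m and x of full_c in the frame of carrier between -0.046 and -0.027 m) or (x of full_b in the frame of carrier between -0.046 and -0.027 m and x of full_c in the frame of carrier between 0.027 and 0.046 m)) and horizontal distance between full_b and full_c below 0.077 m and y of full_a in the frame of carrier between -0.011 and 0.011 m and z of full_a in the frame of carrier between 0.024 and 0.032 m and x of full_a in the frame of carrier between -0.012 and 0.012 m) or (y of full_a in the frame of carrier between -0.011 and 0.011 m and z of full_a in the frame of carrier between -0.002 and 0.006 m and angle between each of full_a, full_c, full_b's own z axis and vertical below 0.12 rad and y of full_c in the frame of carrier between -0.011 and 0.011 m and z of full_c in the frame of carrier between -0.002 and 0.006 m and angle between the x axis of each of full_a, full_c, full_b and the x axis of carrier, either way round below 0.17 rad and ((x of full_a in the frame of carrier between 0.027 and 0.046 m and x of full_c in the frame of carrier between -0.046 and -0.027 m) or (x of full_a in the frame of carrier between -0.046 and -0.027 m and x of full_c in the frame of carrier between 0.027 and 0.046 m)) and horizontal distance between full_a and full_c below 0.077 m and y of full_b in the frame of carrier between -0.011 and 0.011 m and z of full_b in the frame of carrier between 0.024 and 0.032 m and x of full_b in the frame of carrier between -0.012 and 0.012 m) or (y of full_a in the frame of carrier between -0.011 and 0.011 m and z of full_a in the frame of carrier between -0.002 and 0.006 m and angle between each of full_a, full_b, full_c's own z axis and vertical below 0.12 rad and y of full_b in the frame of carrier between -0.011 and 0.011 m and z of full_b in the frame of carrier between -0.002 and 0.006 m and angle between the x axis of each of full_a, full_b, full_c and the x axis of carrier, either way round below 0.17 rad and ((x of full_a in the frame of carrier between 0.027 and 0.046 m and x of full_b in the frame of carrier between -0.046 and -0.027 m) or (x of full_a in the frame of carrier between -0.046 and -0.027 m and x of full_b in the frame of carrier between 0.027 and 0.046 m)) and horizontal distance between full_a and full_b below 0.077 m and y of full_c in the frame of carrier between -0.011 and 0.011 m and z of full_c in the frame of carrier between 0.024 and 0.032 m and x of full_c in the frame of carrier between -0.012 and 0.012 m)) and y of half_a in the frame of carrier between -0.011 and 0.011 m and z of half_a in the frame of carrier between 0.024 and 0.032 m and angle between each of half_a, half_b's own z axis and vertical below 0.12 rad and (angle between the x axis of half_a and the x axis of carrier, either way round below 0.17 rad or angle between the y axis of half_a and the x axis of carrier, either way round below 0.17 rad) and y of half_b in the frame of carrier between -0.011 and 0.011 m and z of half_b in the frame of carrier between 0.024 and 0.032 m and (angle between the x axis of half_b and the x axis of carrier, either way round below 0.17 rad or angle between the y axis of half_b and the x axis of carrier, either way round below 0.17 rad) and ((x of half_a in the frame of carrier between 0.04 and 0.062 m and x of half_b in the frame of carrier between -0.062 and -0.04 m) or (x of half_a in the frame of carrier between -0.062 and -0.04 m and x of half_b in the frame of carrier between 0.04 and 0.062 m)) and linear speed of each of full_a, full_b, full_c, half_a, half_b below 0.01 m/s and distance of each of bored_full, bored_half, end_block from where it was at the start of the episode below 0.03 m); the robot touches nothing.
It also fails if it takes over 99 s, if anything falls off the work surface, if the arm or the gripper's body presses on something with over 40 N, if the wrist force passes 120 N, or if a joint passes its speed limit or range.

## Robot

A 6-joint arm with a two-finger parallel gripper is mounted at the origin on a cart in front of the work surface, level with it; the furniture and walls round the work are solid. World frame = base frame: x ahead of the robot, y to its left, z up, the work surface at z = 0. Lengths are in m, angles in rad, forces in N, time in s.
With the tool pointing down it reaches from about 0.325 to 0.875 m from the base axis. Payload 4.4 kg.
Tool frame: the origin (TCP) lies between the finger pads; the fingertips stand 17 mm ahead of it and the grasp point (between the pads) lies 2 mm behind it; z points along the fingers, y is the line along which they close (so a half turn about z gives the same grasp; the last joint's range is limited). The gripper opens to 85 mm and grips with 20 to 120 N. Pads are 22 mm wide; open, the fingers measure 114 mm over their backs; the gripper's body (76 mm by 85 mm) begins 54 mm behind the grasp point. The pads swing forward as they close: fully open they stand 13 mm farther back than shut.
Start: joints at [1.081, 0.207, 1.542, -0, 1.393, -0.15], TCP at [0.191, 0.542, 0.248] pointing down, gripper open.
Joint ranges: [-2.73, 2.73], [-0.86, 2.22], [0.23, 2.46], [-1.11, 4.25], [0.08, 2.63], [-2.82, 2.82]. Speed limits (rad/s): [2.79, 2.79, 3.14, 3.14, 3.14, 3.14].

## Interface

Orientations are given as [roll, pitch, yaw] about the fixed x, y, z axes, in that order (R = Rz(yaw) Ry(pitch) Rx(roll)).
In Python, from bench import ctrl gives the robot as it stands.
- The arm moves only by the shell command python3 -m jog 'ROWS' [FORCE]. ROWS is JSON, a list of rows, each an object of numbers: "wx", "wy", "wz": the turn, a rotation vector about the tool's x, y, z as a fraction of full scale; "x", "y", "z": the shift along the tool's x, y, z as a fraction of full scale; "fingers": the opening, from -1 (shut) to 1 (fully open). In form: [{"wx": .., "wy": .., "wz": .., "x": .., "y": .., "z": .., "fingers": ..}, ...]. A call has 1 to 5 rows; each row shifts and turns the commanded pose from where the row before left it, along the tool's axes as they then stand; what a row does not reach is not made up. Full scale, the value 1, is 2.5 cm for a shift and 120 degrees for a turn. A row lasts 1/10 s, in which the tool goes at most 50 mm and 8.59 degrees, less where a joint would pass 70% of its speed; a pose out of reach is approached as far as the arm can. A call with a number of a shift or a turn outside -1 to 1 is refused whole. A call with a gripper value outside its range is refused whole. The fingers move at their own pace and stop on an object; FORCE is the grip in N (left out, the last holds). Time passes only in rows, so rows that do not move let the fingers close. It gives the time, the measured TCP pose, the force, the opening and the grip force at its end, in the units of the state.
- ctrl.sense(): the state, without advancing time (a new reading comes with each control period).
- ctrl.grab_frame(name): name is "scene" or "top" or "wrist"; returns a dict with "frame" (400x640x3 uint8, red, green, blue), "fovy" (degrees; the focal length in pixels is half the picture's height over the tangent of half this angle, whatever the lens; pixels are square), "cx", "cy" (the principal point, pixels), "position" and "rotation" of the camera in the world; the wrist camera has in their place "hand_eye" (4x4, takes a point from camera to tool coordinates, whose origin is the TCP and whose axes are the flange's). Camera axes: x right, y down, z forward; pixel columns grow to the right and rows downward; lengths in m; the calibration is good to about 2 mm. A picture is of the moment at which its call begins: read the wrist's pose just before it. There is no depth.
- ctrl.hand_in(): hands the job in; it is judged then, once.
Trained networks look in a picture, given as the dict that the camera call returned (one of the last four; its "shot" number tells which), for a name from the list of things; names that differ only in an ending like _2 or _b are one class to them, and where a whole thing is asked for, a point or a joint stands for the part that bears it (a point fixed in the world has none). Each returns a list of dicts, best first, with "p" (0 to 1); they miss things now and then, are a little off and sometimes report something else, mostly with a low value. They report only what shows in the picture. A call takes as long as a camera call. They do not tell look-alikes from the thing itself.
- ctrl.search_frame(picture, query): "at" ([column, row] in pixels, amid what is visible of it).
- ctrl.mark_of(picture, query): "at" ([column, row] in pixels: a listed point, or the origin of a listed thing).
The state is a dict: "t": time; "joint_positions": joint angles; "qd": joint speeds; "joint_efforts": joint torques, N m; "tool_pos": TCP position; "ee_rot": TCP orientation; "wrist_force": force on the tool from outside, world axes, zero at the start; "ft_torque": the same for the moment, N m; "width": finger opening in m; "grip_force": force on a finger pad.
Only numpy, scipy, OpenCV 4.12 (cv2) and the standard library are available. Lean on these libraries where they do the work, as an engineer would, in place of code of your own. Each camera call takes 0.05 s, during which the arm holds its last target. There are 200 camera calls.

## Working session

There is one attempt and no reset: what is moved stays moved. The work goes in short steps, Python scripts to look and compute and a shell command to move; the robot and the scene stay as the last step left them, time stands still between calls to the robot, and variables do not carry over. Pictures are saved under pics/ and viewed, at most 14 in all, crops included, and the job is handed in when it is done.

```bash
ls; mkdir -p pics; python3 - <<'E'
from bench import ctrl
import cv2
s=ctrl.sense();print({k:s[k] for k in('t','tool_pos','ee_rot','width','joint_positions')})
for n in('top','scene'):
    f=ctrl.grab_frame(n);cv2.imwrite(f'pics/{n}0.png',f['frame'][...,::-1])
    print(n,f['fovy'],f['cx'],f['cy'],f['position'],f['rotation'])
    for q in('full_a','half_a','bored_full','bored_half','end_block','carrier'):
        print(q,[(d['at'],round(d['p'],2)) for d in ctrl.mark_of(f,q)])
E
```

```text
pics
{'t': 0.0, 'tool_pos': array([0.19077627, 0.54166248, 0.2471057 ]), 'ee_rot': array([-3.13931894e+00, -3.78152737e-04,  2.80276550e+00]), 'width': 0.08551469722399682, 'joint_positions': array([ 1.08146979e+00,  2.07433572e-01,  1.54297989e+00,  3.35003550e-05,
        1.39348390e+00, -1.50505759e-01])}
top 51.70432563067725 321.6146689612936 199.96358276376577 [0.30984801 0.02283136 0.9573611 ] [-2.92313211  0.00356041 -1.50160177]
full_a [([340.7, 171.0], 0.85), ([294.6, 175.9], 0.71), ([248.7, 159.7], 0.71), ([313.5, 212.0], 0.58), ([325.3, 255.8], 0.58)]
half_a [([458.8, 232.0], 0.69), ([391.2, 189.9], 0.64)]
bored_full [([242.7, 212.3], 0.91), ([249.3, 162.8], 0.53)]
bored_half [([197.4, 241.9], 0.51)]
end_block [([435.9, 182.6], 0.49)]
carrier [([376.4, 229.5], 0.89)]
scene 46.08336221690833 318.1270553101245 199.26526492114695 [-0.03670849  0.83498823  0.46439253] [-1.99958987e+00  1.11518903e-03 -2.57486850e+00]
full_a [([354.2, 222.4], 0.79), ([306.1, 211.1], 0.78), ([284.6, 196.5], 0.61), ([258.7, 213.6], 0.58), ([215.9, 225.8], 0.43)]
half_a [([327.0, 178.9], 0.46), ([379.2, 168.2], 0.44)]
bored_full [([260.6, 250.4], 0.93)]
bored_half [([259.4, 282.0], 0.79)]
end_block []
carrier [([349.6, 195.6], 0.76)]
```

```bash
python3 - <<'E'
import cv2
f=cv2.imread('pics/top0.png')[110:310,150:500]
cv2.imwrite('pics/top0c.png',cv2.resize(f,None,fx=2.28,fy=2.28,interpolation=cv2.INTER_CUBIC))
E
```

```text
(no output)
```

View pics/top0c.png

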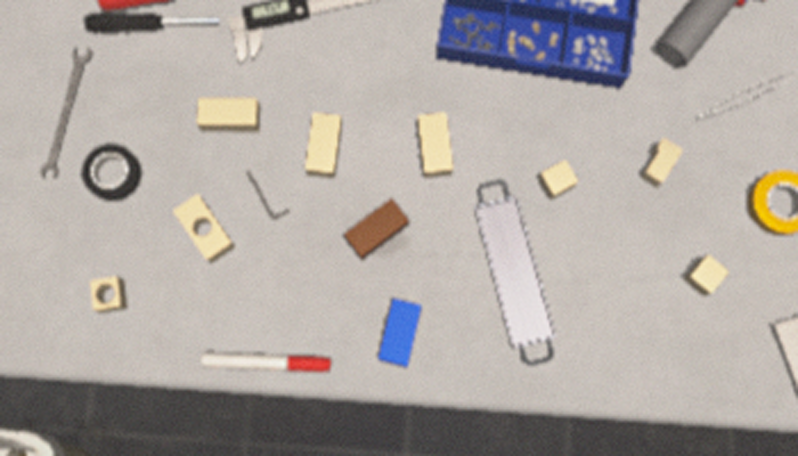

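View pics/scene0.png

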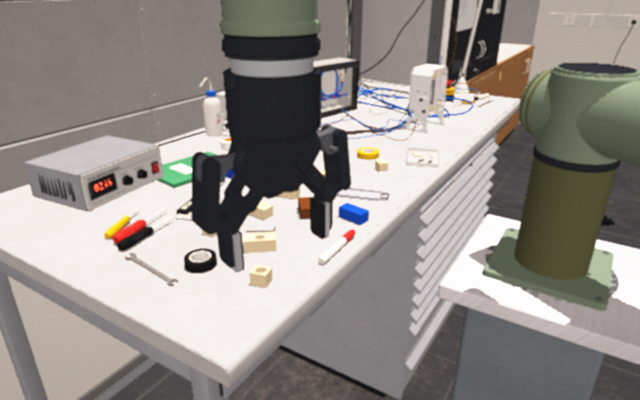

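```bash
cat > h.py <<'E'
import numpy as np, cv2
from scipy.optimize import minimize
from scipy.spatial.transform import Rotation as Ro
from bench import ctrl
def rot(v): return Ro.from_euler('xyz',v).as_matrix()
def cam(f,s=None):
    K=200/np.tan(np.radians(f['fovy'])/2)
    if 'hand_eye' in f:
        T=np.eye(4);T[:3,:3]=rot(s['ee_rot']);T[:3,3]=s['tool_pos'];M=T@np.array(f['hand_eye']);return M[:3,:3],M[:3,3],K,f['cx'],f['cy']
    return rot(f['rotation']),np.array(f['position']),K,f['cx'],f['cy']
def proj(c,P):
    R,p,K,cx,cy=c;q=(np.asarray(P)-p)@R;return np.c_[K*q[:,0]/q[:,2]+cx,K*q[:,1]/q[:,2]+cy]
def ray(c,uv,z):
    R,p,K,cx,cy=c;d=R@np.array([(uv[0]-cx)/K,(uv[1]-cy)/K,1]);return p+d*(z-p[2])/d[2]
def look(n):
    s=ctrl.sense();f=ctrl.grab_frame(n);return f,cam(f,s),s
def mask(im,uv,lo,hi):
    """connected cream/other-coloured region holding uv, filled"""
    m=cv2.inRange(cv2.cvtColor(im,cv2.COLOR_RGB2HSV),lo,hi)
    n,l,st,ce=cv2.connectedComponentsWithStats(m)
    ok=[i for i in range(1,n) if st[i,4]>60]
    i=min(ok,key=lambda i:np.hypot(*(ce[i]-uv)));m=(l==i).astype(np.uint8)
    cs,_=cv2.findContours(m,cv2.RETR_EXTERNAL,cv2.CHAIN_APPROX_NONE);cv2.drawContours(m,cs,-1,1,-1);return m
def fit(c,m,dim,z0=0):
    """pose x,y,yaw of a box whose projected hull matches mask m"""
    L,W,H=dim;S=8
    B=np.array([[a*L/2,b*W/2,h] for a in(-1,1) for b in(-1,1) for h in(z0,z0+H)])
    ys,xs=np.nonzero(m);ctr=ray(c,(xs.mean(),ys.mean()),z0+H*.7)
    mf=m.astype(np.float32)
    def cost(v):
        ca,sa=np.cos(v[2]),np.sin(v[2]);P=B.copy();P[:,0]=v[0]+ca*B[:,0]-sa*B[:,1];P[:,1]=v[1]+sa*B[:,0]+ca*B[:,1]
        h=cv2.convexHull(proj(c,P).astype(np.float32));r=np.zeros_like(m)
        cv2.fillConvexPoly(r,np.round(h*256).astype(np.int32),255,cv2.LINE_AA,8)
        return np.abs(r/255.-mf).sum()/mf.sum()
    best=min((minimize(cost,[ctr[0],ctr[1],a],method='Nelder-Mead',options=dict(initial_simplex=[[ctr[0],ctr[1],a],[ctr[0]+.006,ctr[1],a],[ctr[0],ctr[1]+.006,a],[ctr[0],ctr[1],a+.2]],xatol=1e-5)) for a in np.arange(0,np.pi,np.pi/10)),key=lambda r:r.fun)
    return best.x,best.fun
CR=((15,35,120),(40,160,255))
FULL=(.062,.030,.026);HALF=(.027,.030,.026)
E
python3 - <<'E'
from h import *
f,c,s=look('top')
for n,uv,d in[('F1',(250,160),FULL),('F2',(292,173),FULL),('F3',(340,173),FULL),('H1',(395,188),HALF),('H2',(461,230),HALF),('EB',(440,181),(.024,.042,.024)),('BF',(239,210),FULL),('BH',(197,239),HALF)]:
    m=mask(f['frame'],uv,*CR);x,e=fit(c,m,d);print(n,m.sum(),x.round(4),round(e,3))
for uv in[(477,203),(518,195),(552,338),(513,349)]:print(ray(c,(uv[0]/2.28+150,uv[1]/2.28+110),.008).round(4))
E
```

```text
F1 419 [0.6058 0.2193 1.6367] 0.144
F2 384 [ 0.5793  0.1166 -0.0233] 0.148
F3 383 [5.8720e-01 8.0000e-04 3.3022e+00] 0.133
H1 179 [ 0.5599 -0.129   0.6943] 0.273
H2 183 [ 0.47   -0.2831  0.8052] 0.365
EB 201 [ 0.5848 -0.2346  0.9754] 0.324
BF 418 [0.4825 0.2314 3.8387] 0.076
BH 204 [0.408  0.321  1.7498] 0.264
[ 0.5282 -0.0475  0.008 ]
[ 0.5395 -0.0894  0.008 ]
[ 0.3949 -0.1292  0.008 ]
[ 0.3813 -0.0907  0.008 ]
```

```bash
cat >> h.py <<'E'
def plan(x,y,z,yaw):
    s=ctrl.sense();p=s['tool_pos'];R=rot(s['ee_rot']);y0=s['ee_rot'][2]
    d=(yaw-y0+np.pi/2)%np.pi-np.pi/2; yt=y0+d; q6=np.arctan2(y,x)+np.pi/2-yt; q6=(q6+np.pi)%(2*np.pi)-np.pi
    D=np.array([x,y,z])-p
    tx=np.array([np.cos(yt),np.sin(yt)]);ty=np.array([np.sin(yt),-np.cos(yt)])
    tilt=Ro.from_matrix(R.T@rot([np.pi,0,y0])).as_rotvec()/np.radians(120)
    print('t %.1f turn first: total wz %.3f (rows %.1f) q6->%.2f | then total x %.3f y %.3f (units 25mm), z %.3f | width %.4f grip %.1f tilt %s'%(s['t'],-d/np.radians(120),abs(np.degrees(d))/8.59,q6,D[:2]@tx/.025,D[:2]@ty/.025,-D[2]/.025,s['width'],s['grip_force'],tilt.round(4)))
E
python3 -c "
from h import *
plan(.555,.21,.24,1.637)"
```

```text
t 0.8 turn first: total wz 0.557 (rows 7.8) q6->0.30 | then total x -14.227 y 13.644 (units 25mm), z 0.333 | width 0.0856 grip 0.0 tilt [0. 0. 0.]
```

```bash

python3 -m jog '[{"wz":0.07,"fingers":0.3},{"wz":0.07,"fingers":0.3},{"wz":0.07,"fingers":0.3},{"wz":0.07,"fingers":0.3},{"wz":0.07,"fingers":0.3}]' 40
python3 -m jog '[{"wz":0.07,"fingers":0.3},{"wz":0.07,"fingers":0.3},{"wz":0.067,"fingers":0.3},{"x":-0.9,"y":0.9,"fingers":0.3},{"x":-0.9,"y":0.9,"fingers":0.3}]'
for i in 1; do python3 -m jog '[{"x":-0.9,"y":0.9,"fingers":0.3},{"x":-0.9,"y":0.9,"fingers":0.3},{"x":-0.9,"y":0.9,"fingers":0.3},{"x":-0.9,"y":0.9,"fingers":0.3},{"x":-0.9,"y":0.9,"fingers":0.3}]'; done
python3 -m jog '[{"x":-0.9,"y":0.9,"fingers":0.3},{"x":-0.9,"y":0.9,"fingers":0.3},{"x":-0.9,"y":0.9,"fingers":0.3},{"x":-0.9,"y":0.9,"fingers":0.3},{"x":-0.9,"y":0.9,"fingers":0.3}]'
python3 -m jog '[{"x":-0.9,"y":0.6,"fingers":0.3},{"x":-0.9,"y":0.6,"fingers":0.3},{"fingers":0.3},{"fingers":0.3}]'
python3 - <<'E'
from h import *
plan(.555,.21,.24,1.637)
f,c,s=look('wrist');cv2.imwrite('pics/w1.png',f['frame'][...,::-1])
print(s['width'],c[1],c[0][:,2],proj(c,[[.606,.219,.026],[.579,.117,.026]]))
E
```

```text
t 0.8 turn first: total wz 0.557 (rows 7.8) q6->0.30 | then total x -14.227 y 13.644 (units 25mm), z 0.333 | width 0.0856 grip 0.0 tilt [0. 0. 0.]
0.08559206117080606 [0.1159301  0.56793892 0.37409503] [ 0.29502822 -0.10374094 -0.94984007] [[213.30742975 473.6903195 ]
 [148.45539336 477.28680372]]invalid input
invalid input
invalid input
invalid input
invalid input
```

View pics/w1.png

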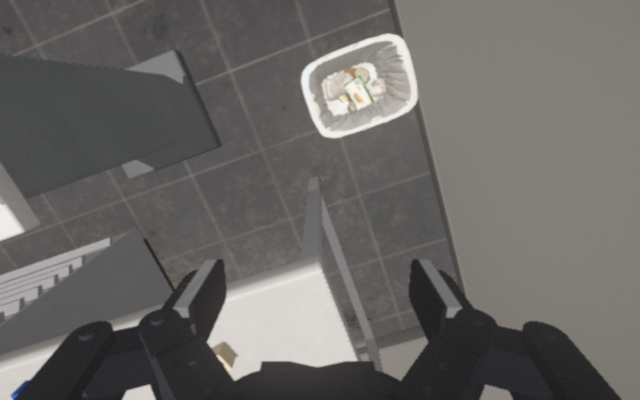

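```bash

python3 -m jog '[{"wx":0,"wy":0,"wz":0.07,"x":0,"y":0,"z":0,"fingers":0.3},{"wx":0,"wy":0,"wz":0.07,"x":0,"y":0,"z":0,"fingers":0.3},{"wx":0,"wy":0,"wz":0.07,"x":0,"y":0,"z":0,"fingers":0.3},{"wx":0,"wy":0,"wz":0.07,"x":0,"y":0,"z":0,"fingers":0.3},{"wx":0,"wy":0,"wz":0.07,"x":0,"y":0,"z":0,"fingers":0.3}]' 40
python3 -m jog '[{"wx":0,"wy":0,"wz":0.07,"x":0,"y":0,"z":0,"fingers":0.3},{"wx":0,"wy":0,"wz":0.07,"x":0,"y":0,"z":0,"fingers":0.3},{"wx":0,"wy":0,"wz":0.067,"x":0,"y":0,"z":0,"fingers":0.3},{"wx":0,"wy":0,"wz":0,"x":-0.9,"y":0.9,"z":0,"fingers":0.3},{"wx":0,"wy":0,"wz":0,"x":-0.9,"y":0.9,"z":0,"fingers":0.3}]'
python3 -m jog '[{"wx":0,"wy":0,"wz":0,"x":-0.9,"y":0.9,"z":0,"fingers":0.3},{"wx":0,"wy":0,"wz":0,"x":-0.9,"y":0.9,"z":0,"fingers":0.3},{"wx":0,"wy":0,"wz":0,"x":-0.9,"y":0.9,"z":0,"fingers":0.3},{"wx":0,"wy":0,"wz":0,"x":-0.9,"y":0.9,"z":0,"fingers":0.3},{"wx":0,"wy":0,"wz":0,"x":-0.9,"y":0.9,"z":0,"fingers":0.3}]'
python3 -m jog '[{"wx":0,"wy":0,"wz":0,"x":-0.9,"y":0.9,"z":0,"fingers":0.3},{"wx":0,"wy":0,"wz":0,"x":-0.9,"y":0.9,"z":0,"fingers":0.3},{"wx":0,"wy":0,"wz":0,"x":-0.9,"y":0.9,"z":0,"fingers":0.3},{"wx":0,"wy":0,"wz":0,"x":-0.9,"y":0.9,"z":0,"fingers":0.3},{"wx":0,"wy":0,"wz":0,"x":-0.9,"y":0.9,"z":0,"fingers":0.3}]'
python3 -m jog '[{"wx":0,"wy":0,"wz":0,"x":-0.9,"y":0.6,"z":0,"fingers":0.3},{"wx":0,"wy":0,"wz":0,"x":-0.9,"y":0.6,"z":0,"fingers":0.3},{"wx":0,"wy":0,"wz":0,"x":0,"y":0,"z":0,"fingers":0.3},{"wx":0,"wy":0,"wz":0,"x":0,"y":0,"z":0,"fingers":0.3}]'
python3 - <<'E'
from h import *
plan(.555,.21,.24,1.637)
f,c,s=look('wrist');cv2.imwrite('pics/w2.png',f['frame'][...,::-1])
print(s['width'],c[1],c[0][:,2],proj(c,[[.606,.219,.026],[.579,.117,.026]]))
E
```

```text
t: 1.3
tool_pos: [0.1911, 0.5423, 0.2483]
ee_rot: [3.142, -0.0, 2.064]
wrist_force: [-0.1, 1.0, -0.1]
width: 0.0553
grip_force: 0.0
t: 1.8
tool_pos: [0.239, 0.5003, 0.2483]
ee_rot: [3.141, -0.0, 1.638]
wrist_force: [0.3, -0.2, 0.5]
width: 0.0557
grip_force: 0.0
t: 2.3
tool_pos: [0.3595, 0.3945, 0.2484]
ee_rot: [3.141, -0.0, 1.636]
wrist_force: [0.3, 0.0, -0.2]
width: 0.0558
grip_force: 0.0
t: 2.8
tool_pos: [0.4791, 0.2896, 0.2484]
ee_rot: [3.141, -0.0, 1.636]
wrist_force: [0.6, 0.1, 0.4]
width: 0.0553
grip_force: 0.0
t: 3.2
tool_pos: [0.5111, 0.2474, 0.2482]
ee_rot: [-3.141, -0.001, 1.635]
wrist_force: [-0.6, -0.4, -0.8]
width: 0.0558
grip_force: 0.0
t 3.2 turn first: total wz -0.001 (rows 0.0) q6->0.30 | then total x -1.608 y 1.653 (units 25mm), z 0.328 | width 0.0558 grip 0.0 tilt [-0.0003 -0.0002  0.    ]
0.05578852791851794 [0.50650874 0.32632114 0.37400342] [ 0.01977411 -0.31120523 -0.95013698] [[397.91199368 197.91912435]
 [364.65159211 274.45120501]]
```

View pics/w2.png

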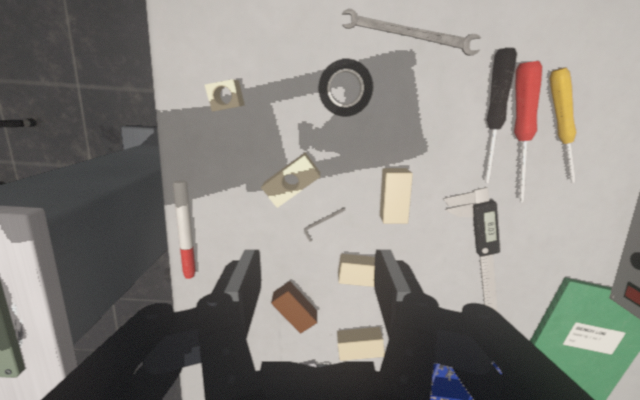

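w2 shows: solid full blocks at (396,196), (357,270), (360,343); bored full at (291,181), bored half at (224,95), brown at (294,307). Candidates for "full": those three solid ones (chosen), bored/brown/blue rejected; halves in top view (395,188) and (461,230), with the end block (440,181) and bored half (197,239) rejected. I'll start with the block at (396,196).

```bash
python3 - <<'E'
from h import *
f,c,s=look('wrist')
cv2.imwrite('pics/w2c.png',cv2.resize(f['frame'][80:300,200:460,::-1],None,fx=3*.75,fy=3*.75))
for uv in[(396,196),(357,270)]:
    m=mask(f['frame'],uv,*CR);x,e=fit(c,m,FULL);print(m.sum(),x.round(4),round(e,3))
    if uv[0]==396: X=x
plan(X[0],X[1],.024,X[2])
E
```

```text
1580 [0.6054 0.2173 1.6974] 0.147
1054 [0.5609 0.1155 3.1819] 0.589
t 3.3 turn first: total wz -0.029 (rows 0.4) q6->0.22 | then total x -1.707 y 3.610 (units 25mm), z 8.969 | width 0.0555 grip 0.0 tilt [-0.0002 -0.0002  0.    ]
```

View pics/w2c.png

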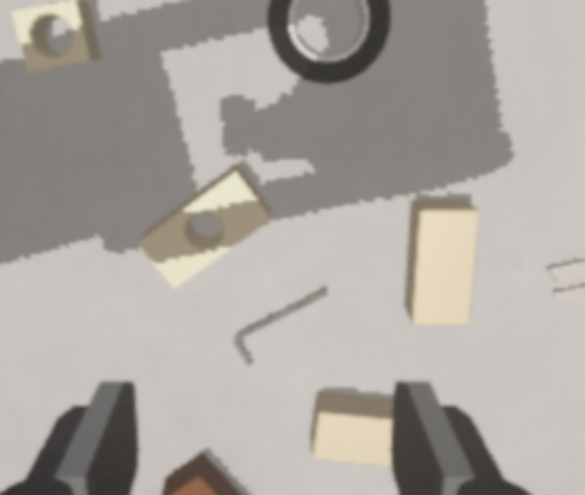

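```bash
cat >> h.py <<'E'
def top(c,m,dim,z=.026): return fit(c,m,(dim[0],dim[1],0),z)
CRT=((15,30,190),(40,160,255))
E
python3 - <<'E'
from h import *
f,c,s=look('wrist')
for rng in(CR,CRT):
    m=mask(f['frame'],(396,196),*rng);x,e=top(c,m,FULL);print(m.sum(),x.round(4),round(e,3))
plan(x[0],x[1],.026,x[2])
f,c,s=look('top')
for n,uv,d in[('F2',(292,173),FULL),('F3',(340,173),FULL),('H1',(395,188),HALF),('H2',(461,230),HALF),('EB',(440,181),(.024,.042,.024))]:
  for rng in(CR,CRT):
    m=mask(f['frame'],uv,*rng);x,e=top(c,m,d,d[2]);print(n,m.sum(),x.round(4),round(e,3))
E
```

```text
1599 [0.6027 0.2213 1.6603] 0.1
1304 [0.6054 0.2171 1.6366] 0.11
t 3.4 turn first: total wz 0.000 (rows 0.0) q6->0.28 | then total x -1.498 y 3.709 (units 25mm), z 8.890 | width 0.0557 grip 0.0 tilt [-0.0002 -0.0001  0.    ]
F2 380 [ 0.5755  0.1157 -0.0478] 0.086
F2 356 [ 0.5788  0.116  -0.0529] 0.088
F3 386 [0.5842 0.001  0.1812] 0.09
F3 344 [5.8670e-01 6.0000e-04 3.3315e+00] 0.117
H1 178 [ 0.5562 -0.1274  0.5447] 0.111
H1 166 [ 0.558  -0.1284  0.5743] 0.111
H2 194 [ 0.468  -0.2785  0.8549] 0.126
H2 171 [ 0.4686 -0.2806  0.9257] 0.112
EB 207 [ 0.581  -0.2319  1.0985] 0.219
EB 177 [ 0.5834 -0.234   1.0984] 0.238
```

```bash

python3 -m jog '[{"wx":0,"wy":0,"wz":0,"x":-0.375,"y":0.93,"z":0.3,"fingers":0.3},{"wx":0,"wy":0,"wz":0,"x":-0.375,"y":0.93,"z":0.5,"fingers":0.3},{"wx":0,"wy":0,"wz":0,"x":-0.375,"y":0.93,"z":0.7,"fingers":0.3},{"wx":0,"wy":0,"wz":0,"x":-0.375,"y":0.92,"z":0.9,"fingers":0.3},{"wx":0,"wy":0,"wz":0,"x":0,"y":0,"z":1,"fingers":0.3}]' 
python3 -m jog '[{"wx":0,"wy":0,"wz":0,"x":0,"y":0,"z":1,"fingers":0.3},{"wx":0,"wy":0,"wz":0,"x":0,"y":0,"z":1,"fingers":0.3},{"wx":0,"wy":0,"wz":0,"x":0,"y":0,"z":1,"fingers":0.3},{"wx":0,"wy":0,"wz":0,"x":0,"y":0,"z":0.5,"fingers":0.3},{"wx":0,"wy":0,"wz":0,"x":0,"y":0,"z":0,"fingers":0.3}]' 
python3 -c "
from h import *
plan(.6054,.2171,.026,1.637)"
```

```text
t: 3.9
tool_pos: [0.6091, 0.2161, 0.1635]
ee_rot: [3.137, 0.0, 1.636]
wrist_force: [-1.1, -0.1, 0.3]
width: 0.0554
grip_force: 0.0
t: 4.4
tool_pos: [0.6038, 0.2166, 0.0733]
ee_rot: [-3.136, 0.001, 1.637]
wrist_force: [-0.3, 1.1, -0.8]
width: 0.0557
grip_force: 0.0
t 4.4 turn first: total wz 0.000 (rows 0.0) q6->0.28 | then total x 0.017 y 0.063 (units 25mm), z 1.893 | width 0.0557 grip 0.0 tilt [-0.0024  0.0003 -0.    ]
```

```bash

python3 -m jog '[{"wx":0,"wy":0,"wz":0,"x":0,"y":0,"z":0.7,"fingers":0.3},{"wx":0,"wy":0,"wz":0,"x":0,"y":0,"z":0.7,"fingers":0.3},{"wx":0,"wy":0,"wz":0,"x":0,"y":0,"z":0.49,"fingers":0.3},{"wx":0,"wy":0,"wz":0,"x":0,"y":0,"z":0,"fingers":0.3},{"wx":0,"wy":0,"wz":0,"x":0,"y":0,"z":0,"fingers":-1}]' 40
python3 -m jog '[{"wx":0,"wy":0,"wz":0,"x":0,"y":0,"z":0,"fingers":-1},{"wx":0,"wy":0,"wz":0,"x":0,"y":0,"z":0,"fingers":-1},{"wx":0,"wy":0,"wz":0,"x":0,"y":0,"z":0,"fingers":-1},{"wx":0,"wy":0,"wz":0,"x":0,"y":0,"z":0,"fingers":-1}]' 
python3 -m jog '[{"wx":0,"wy":0,"wz":0,"x":0,"y":0,"z":-0.5,"fingers":-1},{"wx":0,"wy":0,"wz":0,"x":0,"y":0,"z":-1,"fingers":-1},{"wx":0,"wy":0,"wz":0,"x":0,"y":0,"z":-1,"fingers":-1},{"wx":0,"wy":0,"wz":0,"x":0,"y":0,"z":-1,"fingers":-1},{"wx":0,"wy":0,"wz":0,"x":0,"y":0,"z":-0.5,"fingers":-1}]'
python3 - <<'E'
from h import *
# carrier estimate and goals
C=np.array([.461,-.089]);a=.28
u=np.array([np.cos(a),np.sin(a)])
plan(*(C+.2*u),.125,a)
E
```

```text
t: 4.9
tool_pos: [0.6058, 0.2162, 0.028]
ee_rot: [-3.141, 0.0, 1.636]
wrist_force: [-0.1, 0.9, 0.1]
width: 0.0418
grip_force: 0.0
t: 5.3
tool_pos: [0.6067, 0.2163, 0.0293]
ee_rot: [3.14, -0.0, 1.636]
wrist_force: [0.5, 0.7, 1.8]
width: 0.0292
grip_force: 41.2
t: 5.8
tool_pos: [0.6076, 0.2166, 0.1322]
ee_rot: [3.137, -0.001, 1.636]
wrist_force: [1.5, 0.7, -1.2]
width: 0.0289
grip_force: 41.0
t 5.8 turn first: total wz 0.648 (rows 9.0) q6->1.24 | then total x -1.015 y 10.128 (units 25mm), z 0.286 | width 0.0289 grip 41.0 tilt [ 0.0023 -0.0003 -0.    ]
```

```bash

python3 -m jog '[{"wx":0,"wy":0,"wz":0.07,"x":0,"y":0,"z":-0.7,"fingers":-1},{"wx":0,"wy":0,"wz":0.07,"x":0,"y":0,"z":-0.7,"fingers":-1},{"wx":0,"wy":0,"wz":0.07,"x":0,"y":0,"z":-0.7,"fingers":-1},{"wx":0,"wy":0,"wz":0.07,"x":0,"y":0,"z":-0.7,"fingers":-1},{"wx":0,"wy":0,"wz":0.07,"x":0,"y":0,"z":0,"fingers":-1}]'
python3 -m jog '[{"wx":0,"wy":0,"wz":0.07,"x":0,"y":0,"z":0,"fingers":-1},{"wx":0,"wy":0,"wz":0.07,"x":0,"y":0,"z":0,"fingers":-1},{"wx":0,"wy":0,"wz":0.07,"x":0,"y":0,"z":0,"fingers":-1},{"wx":0,"wy":0,"wz":0.07,"x":0,"y":0,"z":0,"fingers":-1},{"wx":0,"wy":0,"wz":0.018,"x":0,"y":0,"z":0,"fingers":-1}]'
python3 - <<'E'
from h import *
C=np.array([.461,-.089]);a=.28
u=np.array([np.cos(a),np.sin(a)])
plan(*(C-.09*u),.2,a)
E
```

```text
t: 6.3
tool_pos: [0.6077, 0.2167, 0.202]
ee_rot: [3.138, -0.004, 0.897]
wrist_force: [0.3, 0.1, -0.6]
width: 0.0292
grip_force: 41.0
t: 6.8
tool_pos: [0.6056, 0.2162, 0.1982]
ee_rot: [-3.141, 0.001, 0.276]
wrist_force: [0.5, 0.1, -0.7]
width: 0.0292
grip_force: 40.9
t 6.8 turn first: total wz -0.002 (rows 0.0) q6->1.00 | then total x -12.530 y 10.133 (units 25mm), z -0.073 | width 0.0292 grip 40.9 tilt [-0.      0.0005 -0.    ]
```

```bash

python3 -m jog '[{"wx":0,"wy":0,"wz":0,"x":-0.95,"y":0.78,"z":0,"fingers":-1},{"wx":0,"wy":0,"wz":0,"x":-0.95,"y":0.78,"z":0,"fingers":-1},{"wx":0,"wy":0,"wz":0,"x":-0.95,"y":0.78,"z":0,"fingers":-1},{"wx":0,"wy":0,"wz":0,"x":-0.95,"y":0.78,"z":0,"fingers":-1},{"wx":0,"wy":0,"wz":0,"x":-0.95,"y":0.78,"z":0,"fingers":-1}]'
python3 -m jog '[{"wx":0,"wy":0,"wz":0,"x":-0.95,"y":0.78,"z":0,"fingers":-1},{"wx":0,"wy":0,"wz":0,"x":-0.95,"y":0.78,"z":0,"fingers":-1},{"wx":0,"wy":0,"wz":0,"x":-0.95,"y":0.78,"z":0,"fingers":-1},{"wx":0,"wy":0,"wz":0,"x":-0.95,"y":0.78,"z":0,"fingers":-1},{"wx":0,"wy":0,"wz":0,"x":-0.95,"y":0.78,"z":0,"fingers":-1}]'
python3 -m jog '[{"wx":0,"wy":0,"wz":0,"x":-0.95,"y":0.78,"z":0,"fingers":-1},{"wx":0,"wy":0,"wz":0,"x":-0.95,"y":0.78,"z":0,"fingers":-1},{"wx":0,"wy":0,"wz":0,"x":-0.95,"y":0.78,"z":0,"fingers":-1},{"wx":0,"wy":0,"wz":0,"x":0,"y":0,"z":0,"fingers":-1},{"wx":0,"wy":0,"wz":0,"x":0,"y":0,"z":0,"fingers":-1}]'
python3 - <<'E'
from h import *
import pickle
f,c,s=look('wrist');cv2.imwrite('pics/w3.png',f['frame'][...,::-1]);pickle.dump((c,s),open('w3.pkl','wb'))
print(s['tool_pos'],s['grip_force'],[(d['at'],d['p']) for d in ctrl.mark_of(f,'carrier')])
E
```

```text
t: 7.3
tool_pos: [0.5175, 0.0889, 0.1983]
ee_rot: [-3.141, 0.001, 0.279]
wrist_force: [1.0, -1.3, -0.1]
width: 0.0288
grip_force: 40.9
t: 7.8
tool_pos: [0.4303, -0.0374, 0.1984]
ee_rot: [-3.141, 0.0, 0.279]
wrist_force: [-0.2, -0.4, -1.2]
width: 0.0289
grip_force: 40.9
t: 8.3
tool_pos: [0.3788, -0.1126, 0.1986]
ee_rot: [-3.141, -0.0, 0.277]
wrist_force: [0.4, 0.6, -0.6]
width: 0.0286
grip_force: 40.9
[ 0.37878187 -0.11263223  0.1985655 ] 40.94709277153015 [([319.3, 85.0], 0.88), ([318.2, 245.0], 0.24)]
```

View pics/w3.png

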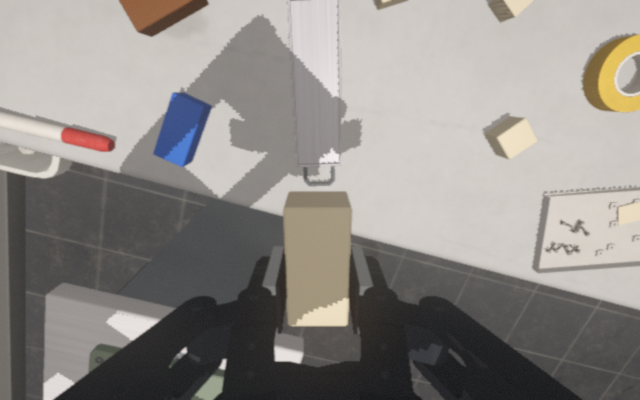

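```bash

python3 -m jog '[{"wx":0,"wy":0,"wz":0,"x":-0.6,"y":0,"z":-0.6,"fingers":-1},{"wx":0,"wy":0,"wz":0,"x":-0.6,"y":0,"z":-0.6,"fingers":-1},{"wx":0,"wy":0,"wz":0,"x":0,"y":0,"z":0,"fingers":-1},{"wx":0,"wy":0,"wz":0,"x":0,"y":0,"z":0,"fingers":-1}]'
python3 - <<'E'
from h import *
import pickle
c,s=pickle.load(open('w3.pkl','rb'))
for uv in[(297,164),(341,164),(319.3,85)]:print(ray(c,uv,.008 if uv[0]!=319.3 else 0).round(4))
f,c,s=look('wrist');cv2.imwrite('pics/w4.png',cv2.resize(f['frame'][0:230,200:450,::-1],None,fx=2.5,fy=2.5,interpolation=cv2.INTER_CUBIC));pickle.dump((c,s),open('w4.pkl','wb'))
print(s['tool_pos'],[(d['at'],d['p'],ray(c,d['at'],0)) for d in ctrl.mark_of(f,'carrier')])
E
```

```text
t: 8.8
tool_pos: [0.3509, -0.1202, 0.2286]
ee_rot: [3.141, -0.001, 0.28]
wrist_force: [0.4, 0.0, -1.2]
width: 0.0287
grip_force: 41.0
[ 0.3862 -0.0905  0.008 ]
[ 0.3983 -0.1331  0.008 ]
[ 0.4645 -0.0915  0.    ]
[ 0.35094692 -0.12023062  0.22860616] [([323.0, 57.6], 0.77, array([ 0.4639507 , -0.09523173,  0.        ]))]
```

View pics/w4.png

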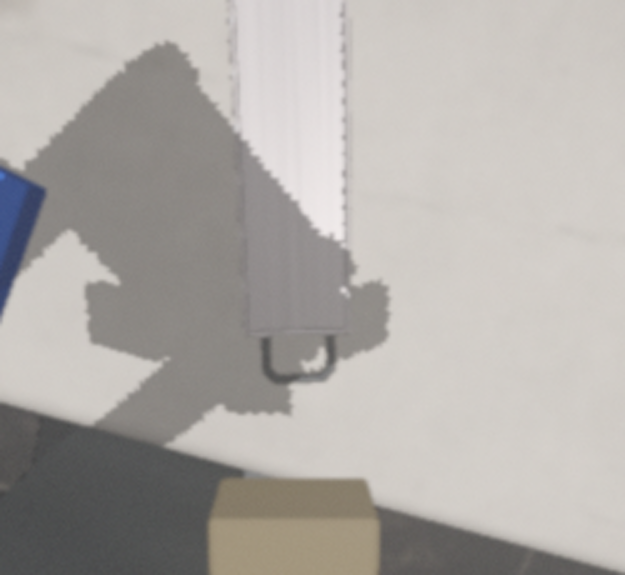

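```bash

python3 - <<'E'
from h import *
import pickle
c,s=pickle.load(open('w4.pkl','rb'))
P=[ray(c,(200+a/2.5,b/2.5),.008)[:2] for a,b in[(249,332),(347,331),(231,0),(347,0)]]
print(np.round(P,4))
m0=(P[0]+P[1])/2;m1=(P[2]+P[3])/2;d=m1-m0;a=np.arctan2(d[1],d[0])
print(a,m0,m0+.075*d/np.hypot(*d), np.linalg.norm(P[0]-P[1]),np.linalg.norm(P[2]-P[3]),[np.arctan2(*(P[i+2]-P[i])[::-1]) for i in(0,1)])
# held block's top end corners in the tool frame
f,c2,_=look('top')
print([(d['at'],d['p'],ray(c2,d['at'],0)) for d in ctrl.mark_of(f,'carrier')])
cv2.imwrite('pics/top1.png',cv2.resize(f['frame'][170:290,330:430,::-1],None,fx=5,fy=5,interpolation=cv2.INTER_CUBIC))
E
```

```text
[[ 0.3853 -0.0921]
 [ 0.3973 -0.1322]
 [ 0.5033 -0.0533]
 [ 0.5155 -0.0956]]
0.30937145487913026 [ 0.39131114 -0.11217295] [ 0.46275052 -0.08933845] 0.04189301322477554 0.04399164835199475 [np.float64(0.3177756286700974), np.float64(0.3009350478566467)]
[([377.1, 229.8], 0.56, array([ 0.4592448 , -0.09339245,  0.        ]))]
```

View pics/top1.png

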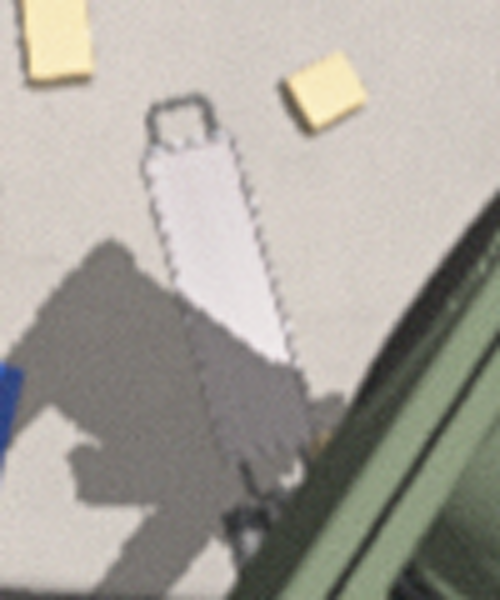

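```bash
cat >> h.py <<'E'
C=np.array([.462,-.0905]);A=.295;U=np.array([np.cos(A),np.sin(A)]);V=np.array([-U[1],U[0]])
def goal(dx,z,dy=0): plan(*(C+dx*U+dy*V),z,A)
E
python3 -c "
from h import *
goal(-.033,.032)"
```

```text
t 9.0 turn first: total wz -0.007 (rows 0.1) q6->1.05 | then total x 3.300 y 0.164 (units 25mm), z 7.829 | width 0.0288 grip 41.0 tilt [-0.0006  0.0005 -0.    ]
```

```bash

python3 -m jog '[{"wx":0,"wy":0,"wz":-0.007,"x":0.8,"y":0.04,"z":0,"fingers":-1},{"wx":0,"wy":0,"wz":0,"x":0.8,"y":0.04,"z":0.3,"fingers":-1},{"wx":0,"wy":0,"wz":0,"x":0.8,"y":0.04,"z":0.7,"fingers":-1},{"wx":0,"wy":0,"wz":0,"x":0.9,"y":0.04,"z":0.9,"fingers":-1},{"wx":0,"wy":0,"wz":0,"x":0,"y":0,"z":1,"fingers":-1}]'
python3 -m jog '[{"wx":0,"wy":0,"wz":0,"x":0,"y":0,"z":1,"fingers":-1},{"wx":0,"wy":0,"wz":0,"x":0,"y":0,"z":1,"fingers":-1},{"wx":0,"wy":0,"wz":0,"x":0,"y":0,"z":1,"fingers":-1},{"wx":0,"wy":0,"wz":0,"x":0,"y":0,"z":0.5,"fingers":-1},{"wx":0,"wy":0,"wz":0,"x":0,"y":0,"z":0,"fingers":-1}]'
python3 -m jog '[{"wx":0,"wy":0,"wz":0,"x":0,"y":0,"z":0,"fingers":-1}]'
python3 - <<'E'
from h import *
import pickle
goal(-.033,.032)
f,c,s=look('wrist');cv2.imwrite('pics/w5.png',f['frame'][...,::-1]);pickle.dump((c,s),open('w5.pkl','wb'))
E
```

```text
t: 9.5
tool_pos: [0.4334, -0.1007, 0.1555]
ee_rot: [3.14, -0.003, 0.296]
wrist_force: [0.3, -0.1, -0.7]
width: 0.029
grip_force: 40.9
t: 10.0
tool_pos: [0.4287, -0.1, 0.0664]
ee_rot: [-3.138, 0.004, 0.294]
wrist_force: [0.9, 0.3, -1.1]
width: 0.0291
grip_force: 40.9
t: 10.1
tool_pos: [0.4309, -0.1011, 0.0688]
ee_rot: [3.141, -0.0, 0.294]
wrist_force: [-0.1, -0.3, -0.8]
width: 0.029
grip_force: 40.9
t 10.1 turn first: total wz -0.001 (rows 0.0) q6->1.05 | then total x -0.008 y -0.043 (units 25mm), z 1.473 | width 0.0290 grip 40.9 tilt [ 0.0001 -0.0001 -0.    ]
```

View pics/w5.png

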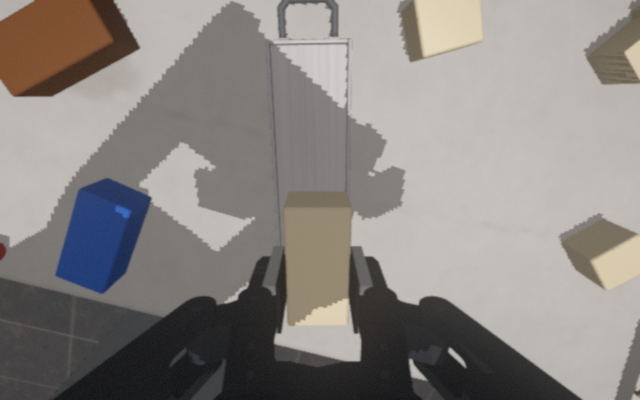

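```bash

python3 - <<'E'
from h import *
import pickle
c,s=pickle.load(open('w5.pkl','rb'))
P=[ray(c,p,.008)[:2] for p in[(268,41),(351,39),(277.5,190),(347,190)]]
w=lambda p:(np.round([(p-C)@U,(p-C)@V],4))
print([w(p) for p in P])
B=[ray(c,p,.0655)[:2] for p in[(286,208),(351,207),(288,325),(349,324)]]
print([w(p) for p in B], w(s['tool_pos'][:2]))
E
```

```text
[array([0.074 , 0.0237]), array([ 0.0749, -0.0202]), array([-0.0082,  0.0219]), array([-0.0083, -0.0204])]
[array([0.0009, 0.0111]), array([ 0.0013, -0.0168]), array([-0.0599,  0.0121]), array([-0.0593, -0.0177])] [-0.0328 -0.0011]
```

```bash

python3 -m jog '[{"wx":0,"wy":0,"wz":0,"x":-0.12,"y":-0.15,"z":0,"fingers":-1},{"wx":0,"wy":0,"wz":0,"x":0,"y":0,"z":0.6,"fingers":-1},{"wx":0,"wy":0,"wz":0,"x":0,"y":0,"z":0.5,"fingers":-1},{"wx":0,"wy":0,"wz":0,"x":0,"y":0,"z":0.2,"fingers":-1},{"wx":0,"wy":0,"wz":0,"x":0,"y":0,"z":0.1,"fingers":-1}]'
python3 -m jog '[{"wx":0,"wy":0,"wz":0,"x":0,"y":0,"z":0.06,"fingers":-1},{"wx":0,"wy":0,"wz":0,"x":0,"y":0,"z":0,"fingers":-1}]'
```

```text
t: 10.65
tool_pos: [0.4265, -0.0983, 0.0338]
ee_rot: [3.141, -0.0, 0.294]
wrist_force: [-0.7, -0.3, -0.6]
width: 0.0288
grip_force: 41.0
t: 10.85
tool_pos: [0.4269, -0.0985, 0.0325]
ee_rot: [3.141, -0.001, 0.294]
wrist_force: [0.1, 0.2, -0.9]
width: 0.0291
grip_force: 41.0
```

```bash

python3 -m jog '[{"wx":0,"wy":0,"wz":0,"x":0,"y":0,"z":0.04,"fingers":-1},{"wx":0,"wy":0,"wz":0,"x":0,"y":0,"z":0,"fingers":-1},{"wx":0,"wy":0,"wz":0,"x":0,"y":0,"z":0,"fingers":0.1},{"wx":0,"wy":0,"wz":0,"x":0,"y":0,"z":0,"fingers":0.1},{"wx":0,"wy":0,"wz":0,"x":0,"y":0,"z":0,"fingers":0.1}]'
python3 -m jog '[{"wx":0,"wy":0,"wz":0,"x":0,"y":0,"z":-0.5,"fingers":0.1},{"wx":0,"wy":0,"wz":0,"x":0,"y":0,"z":-1,"fingers":0.3},{"wx":0,"wy":0,"wz":0,"x":0,"y":0,"z":-1,"fingers":0.3},{"wx":0,"wy":0,"wz":0,"x":0,"y":0,"z":-1,"fingers":0.3},{"wx":0,"wy":0,"wz":0,"x":0,"y":0,"z":-1,"fingers":0.3}]'
python3 -c "
from h import *
plan(.5,.1,.18,0)"
```

```text
t: 11.35
tool_pos: [0.4267, -0.0983, 0.0312]
ee_rot: [3.141, -0.0, 0.294]
wrist_force: [-0.1, -0.2, 1.5]
width: 0.047
grip_force: 0.0
t: 11.85
tool_pos: [0.4265, -0.0983, 0.1455]
ee_rot: [3.141, -0.001, 0.294]
wrist_force: [0.9, -0.3, 0.5]
width: 0.0556
grip_force: 0.0
t 11.8 turn first: total wz 0.140 (rows 2.0) q6->1.77 | then total x 2.939 y -7.931 (units 25mm), z -1.381 | width 0.0556 grip 0.0 tilt [ 0.0003 -0.0004 -0.    ]
```

```bash

python3 -m jog '[{"wx":0,"wy":0,"wz":0.07,"x":0,"y":0,"z":-0.7,"fingers":0.3},{"wx":0,"wy":0,"wz":0.07,"x":0,"y":0,"z":-0.7,"fingers":0.3},{"wx":0,"wy":0,"wz":0,"x":0.37,"y":-0.95,"z":0,"fingers":0.3},{"wx":0,"wy":0,"wz":0,"x":0.37,"y":-0.95,"z":0,"fingers":0.3},{"wx":0,"wy":0,"wz":0,"x":0.37,"y":-0.95,"z":0,"fingers":0.3}]'
python3 -m jog '[{"wx":0,"wy":0,"wz":0,"x":0.37,"y":-0.95,"z":0,"fingers":0.3},{"wx":0,"wy":0,"wz":0,"x":0.37,"y":-0.95,"z":0,"fingers":0.3},{"wx":0,"wy":0,"wz":0,"x":0.37,"y":-0.95,"z":0,"fingers":0.3},{"wx":0,"wy":0,"wz":0,"x":0.37,"y":-0.95,"z":0,"fingers":0.3},{"wx":0,"wy":0,"wz":0,"x":0,"y":0,"z":0,"fingers":0.3}]'
cat > m.py <<'E'
import sys
from h import *
# usage: m.py cam x y dimname z : fit the lit top of the cream block nearest to a guessed place
def go(n,x,y,d,z=.026):
    f,c,s=look(n);uv=proj(c,[[x,y,z]])[0]
    for rng in(CR,CRT):
        m=mask(f['frame'],uv,*rng);v,e=top(c,m,d,z);print('px',uv.round(),m.sum(),v.round(4),round(e,3))
    return f,c,v
E
python3 - <<'E'
from m import *
go('wrist',.5867,.0006,FULL)
f,c,v=go('wrist',.5788,.116,FULL)
plan(v[0],v[1],.027,v[2])
cv2.imwrite('pics/w6.png',f['frame'][...,::-1])
E
```

```text
t: 12.35
tool_pos: [0.4547, -0.0264, 0.1799]
ee_rot: [3.141, -0.002, -0.0]
wrist_force: [-0.1, -0.8, -0.4]
width: 0.0558
grip_force: 0.0
t: 12.85
tool_pos: [0.492, 0.0703, 0.1797]
ee_rot: [-3.141, -0.002, 0.004]
wrist_force: [0.0, 0.3, 0.4]
width: 0.0554
grip_force: 0.0
px [402.  76.] 2983 [0.5863 0.0007 0.1731] 0.055
px [402.  76.] 2840 [ 5.8620e-01 -2.0000e-04  3.3116e+00] 0.104
px [259.  85.] 2894 [0.5784 0.1152 3.0684] 0.066
px [259.  85.] 928 [ 0.5779  0.1159 -0.0717] 2.305
t 12.9 turn first: total wz 0.035 (rows 0.5) q6->1.84 | then total x 3.328 y -2.152 (units 25mm), z 6.085 | width 0.0554 grip 0.0 tilt [ 0.0002 -0.0002 -0.    ]
```

View pics/w6.png

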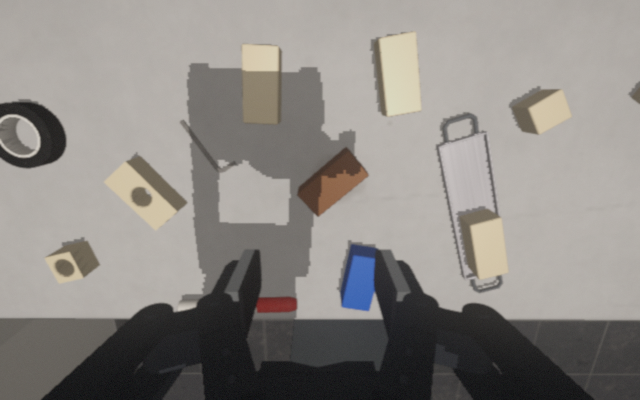

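w6: block placed in the carrier's near half (485,246); next blocks (261,83), (399,73); halves at right (547,108) and edge.

```bash

python3 -m jog '[{"wx":0,"wy":0,"wz":0.035,"x":0.83,"y":-0.54,"z":0.2,"fingers":0.3},{"wx":0,"wy":0,"wz":0,"x":0.83,"y":-0.54,"z":0.8,"fingers":0.3},{"wx":0,"wy":0,"wz":0,"x":0.83,"y":-0.54,"z":1,"fingers":0.3},{"wx":0,"wy":0,"wz":0,"x":0.83,"y":-0.54,"z":1,"fingers":0.3},{"wx":0,"wy":0,"wz":0,"x":0,"y":0,"z":1,"fingers":0.3}]'
python3 -m jog '[{"wx":0,"wy":0,"wz":0,"x":0,"y":0,"z":0.3,"fingers":0.3},{"wx":0,"wy":0,"wz":0,"x":0,"y":0,"z":0,"fingers":0.3},{"wx":0,"wy":0,"wz":0,"x":0,"y":0,"z":0,"fingers":0.3}]'
python3 - <<'E'
from m import *
plan(.5784,.1152,.0285,-.073)
f,c,v=go('top',*(C-.033*U),FULL,.028)
print((v[:2]-C)@U,(v[:2]-C)@V,v[2]-A)
E
```

```text
t: 13.45
tool_pos: [0.5799, 0.1172, 0.0787]
ee_rot: [-3.141, -0.004, -0.073]
wrist_force: [0.3, -0.4, -0.6]
width: 0.0554
grip_force: 0.0
t: 13.75
tool_pos: [0.5772, 0.1167, 0.0722]
ee_rot: [3.142, -0.001, -0.074]
wrist_force: [0.7, -0.3, 0.7]
width: 0.0554
grip_force: 0.0
t 13.8 turn first: total wz -0.000 (rows 0.0) q6->1.84 | then total x 0.051 y 0.056 (units 25mm), z 1.747 | width 0.0554 grip 0.0 tilt [ 0.     -0.0006 -0.    ]
px [381. 241.] 380 [ 0.4288 -0.0963  3.399 ] 0.131
px [381. 241.] 364 [ 0.4293 -0.0979  3.4227] 0.164
-0.03348776005040045 0.002406900745508858 3.1276615969192587
```

Block 1 sits at −33 mm, well placed. Grasp block 2.

```bash

python3 -m jog '[{"wx":0,"wy":0,"wz":0,"x":0.05,"y":0.05,"z":0.8,"fingers":0.3},{"wx":0,"wy":0,"wz":0,"x":0,"y":0,"z":0.7,"fingers":0.3},{"wx":0,"wy":0,"wz":0,"x":0,"y":0,"z":0.27,"fingers":0.3},{"wx":0,"wy":0,"wz":0,"x":0,"y":0,"z":0,"fingers":-1},{"wx":0,"wy":0,"wz":0,"x":0,"y":0,"z":0,"fingers":-1}]'
python3 -m jog '[{"wx":0,"wy":0,"wz":0,"x":0,"y":0,"z":0,"fingers":-1},{"wx":0,"wy":0,"wz":0,"x":0,"y":0,"z":0,"fingers":-1},{"wx":0,"wy":0,"wz":0,"x":0,"y":0,"z":0,"fingers":-1}]' 
python3 -m jog '[{"wx":0,"wy":0,"wz":0,"x":0,"y":0,"z":-0.5,"fingers":-1},{"wx":0,"wy":0,"wz":0,"x":0,"y":0,"z":-1,"fingers":-1},{"wx":0,"wy":0,"wz":-0.07,"x":0,"y":0,"z":-1,"fingers":-1},{"wx":0,"wy":0,"wz":-0.07,"x":0,"y":0,"z":-1,"fingers":-1},{"wx":0,"wy":0,"wz":-0.036,"x":0,"y":0,"z":0,"fingers":-1}]'
python3 -m jog '[{"wx":0,"wy":0,"wz":0,"x":0,"y":0,"z":0,"fingers":-1}]'
python3 -c "
from h import *
goal(.034,.07,.001)"
```

```text
t: 14.3
tool_pos: [0.579, 0.116, 0.0282]
ee_rot: [-3.141, -0.002, -0.073]
wrist_force: [1.8, -0.6, -0.1]
width: 0.0291
grip_force: 39.5
t: 14.6
tool_pos: [0.5792, 0.1161, 0.0281]
ee_rot: [-3.141, -0.002, -0.073]
wrist_force: [-1.1, -0.6, 4.4]
width: 0.0292
grip_force: 40.2
t: 15.1
tool_pos: [0.5812, 0.1163, 0.1193]
ee_rot: [3.139, -0.008, 0.3]
wrist_force: [-0.1, -0.2, -1.4]
width: 0.029
grip_force: 39.5
t: 15.2
tool_pos: [0.5787, 0.1161, 0.1159]
ee_rot: [3.141, -0.002, 0.296]
wrist_force: [-0.6, 0.5, -1.7]
width: 0.0289
grip_force: 39.5
t 15.2 turn first: total wz 0.000 (rows 0.0) q6->1.12 | then total x -5.509 y 6.512 (units 25mm), z 1.837 | width 0.0289 grip 39.5 tilt [ 0.0003 -0.0011 -0.    ]
```

```bash

python3 -m jog '[{"wx":0,"wy":0,"wz":0,"x":-0.787,"y":0.93,"z":0,"fingers":-1},{"wx":0,"wy":0,"wz":0,"x":-0.787,"y":0.93,"z":0,"fingers":-1},{"wx":0,"wy":0,"wz":0,"x":-0.787,"y":0.93,"z":0,"fingers":-1},{"wx":0,"wy":0,"wz":0,"x":-0.787,"y":0.93,"z":0,"fingers":-1},{"wx":0,"wy":0,"wz":0,"x":-0.787,"y":0.93,"z":0,"fingers":-1}]'
python3 -m jog '[{"wx":0,"wy":0,"wz":0,"x":-0.787,"y":0.93,"z":0,"fingers":-1},{"wx":0,"wy":0,"wz":0,"x":-0.787,"y":0.93,"z":0.2,"fingers":-1},{"wx":0,"wy":0,"wz":0,"x":0,"y":0,"z":0.8,"fingers":-1},{"wx":0,"wy":0,"wz":0,"x":0,"y":0,"z":0.7,"fingers":-1},{"wx":0,"wy":0,"wz":0,"x":0,"y":0,"z":0,"fingers":-1}]'
python3 -m jog '[{"wx":0,"wy":0,"wz":0,"x":0,"y":0,"z":0,"fingers":-1}]'
python3 - <<'E'
from h import *
goal(.034,.07,.001)
f,c,s=look('wrist');cv2.imwrite('pics/w7.png',f['frame'][...,::-1])
zt=s['tool_pos'][2]-.0282+.026
m=mask(f['frame'],proj(c,[[*s['tool_pos'][:2],zt]])[0],(10,25,70),(40,160,255))
print(m.sum());v,e=top(c,m,FULL,zt);d=v[:2]-C;print(v,e,d@U,d@V,v[2]-A)
E
```

```text
t: 15.7
tool_pos: [0.5163, -0.0246, 0.1135]
ee_rot: [-3.14, 0.002, 0.294]
wrist_force: [-0.4, -1.3, -0.6]
width: 0.0289
grip_force: 39.6
t: 16.2
tool_pos: [0.4904, -0.079, 0.0688]
ee_rot: [-3.137, 0.006, 0.293]
wrist_force: [-0.6, 0.1, -1.5]
width: 0.029
grip_force: 39.6
t: 16.3
tool_pos: [0.493, -0.0794, 0.0712]
ee_rot: [-3.14, 0.002, 0.295]
wrist_force: [-0.4, -0.0, -0.3]
width: 0.0286
grip_force: 39.6
t 16.3 turn first: total wz -0.000 (rows 0.0) q6->1.12 | then total x 0.046 y 0.024 (units 25mm), z 0.049 | width 0.0286 grip 39.6 tilt [-0.0006  0.0009 -0.    ]
10334
[ 0.49955891 -0.07857814  0.31412139] 0.24182500559736184 0.03940260713673162 0.00048698637781207504 0.019121390592015175
```

View pics/w7.png

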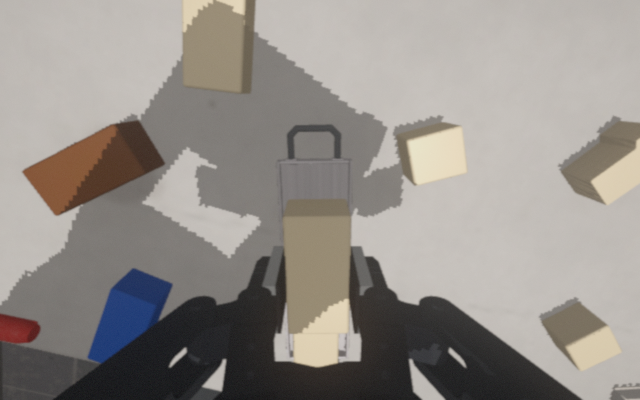

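```bash

python3 - <<'E'
from h import *
f,c,s=look('wrist');zt=s['tool_pos'][2]-.0022
w=lambda p:(np.round([(p-C)@U,(p-C)@V],4))
print([w(ray(c,p,zt)[:2]) for p in[(285,217),(351,216),(288,333),(350,331)]],[w(ray(c,p,.008)[:2]) for p in[(278,160),(350,159)]],w(s['tool_pos'][:2]))
goal(.034,.030,.001)
E
```

```text
[array([0.0636, 0.0138]), array([ 0.0641, -0.0145]), array([0.0027, 0.0143]), array([ 0.0039, -0.016 ])] [array([0.076 , 0.0236]), array([ 0.0766, -0.0197])] [0.0336 0.0011]
t 16.4 turn first: total wz 0.000 (rows 0.0) q6->1.12 | then total x -0.004 y -0.005 (units 25mm), z 1.700 | width 0.0291 grip 39.6 tilt [ 0.0003 -0.0004 -0.    ]
```

```bash

python3 -m jog '[{"wx":0,"wy":0,"wz":0,"x":0,"y":-0.06,"z":0.6,"fingers":-1},{"wx":0,"wy":0,"wz":0,"x":0,"y":0,"z":0.6,"fingers":-1},{"wx":0,"wy":0,"wz":0,"x":0,"y":0,"z":0.25,"fingers":-1},{"wx":0,"wy":0,"wz":0,"x":0,"y":0,"z":0.15,"fingers":-1},{"wx":0,"wy":0,"wz":0,"x":0,"y":0,"z":0.07,"fingers":-1}]'
python3 -m jog '[{"wx":0,"wy":0,"wz":0,"x":0,"y":0,"z":0,"fingers":-1},{"wx":0,"wy":0,"wz":0,"x":0,"y":0,"z":0,"fingers":-1}]'
```

```text
t: 16.9
tool_pos: [0.4938, -0.0784, 0.0304]
ee_rot: [3.141, -0.001, 0.296]
wrist_force: [0.4, -0.1, 0.1]
width: 0.0293
grip_force: 39.6
t: 17.1
tool_pos: [0.4939, -0.0785, 0.0306]
ee_rot: [3.141, -0.001, 0.296]
wrist_force: [0.1, 0.3, -0.6]
width: 0.0289
grip_force: 39.6
```

Release and lift, then on to block 3 at (.5863, .0007, yaw .173).

```bash

python3 -m jog '[{"wx":0,"wy":0,"wz":0,"x":0,"y":0,"z":0.02,"fingers":-1},{"wx":0,"wy":0,"wz":0,"x":0,"y":0,"z":0,"fingers":0.1},{"wx":0,"wy":0,"wz":0,"x":0,"y":0,"z":0,"fingers":0.1},{"wx":0,"wy":0,"wz":0,"x":0,"y":0,"z":0,"fingers":0.1},{"wx":0,"wy":0,"wz":0,"x":0,"y":0,"z":-0.3,"fingers":0.1}]'
python3 -m jog '[{"wx":0,"wy":0,"wz":0,"x":0,"y":0,"z":-0.7,"fingers":0.1},{"wx":0,"wy":0,"wz":0,"x":0,"y":0,"z":-1,"fingers":0.3},{"wx":0,"wy":0,"wz":0.03,"x":0,"y":0,"z":-1,"fingers":0.3},{"wx":0,"wy":0,"wz":0.028,"x":0,"y":0,"z":0,"fingers":0.3},{"wx":0,"wy":0,"wz":0,"x":0,"y":0,"z":0,"fingers":0.3}]'
python3 -c "
from h import *
plan(.5863,.0007,.0285,.173)"
```

```text
t: 17.6
tool_pos: [0.4924, -0.078, 0.0365]
ee_rot: [-3.14, 0.002, 0.296]
wrist_force: [-1.4, 0.0, 0.2]
width: 0.0469
grip_force: 0.0
t: 18.1
tool_pos: [0.4943, -0.0786, 0.1062]
ee_rot: [3.14, -0.003, 0.174]
wrist_force: [-0.2, 0.3, -0.0]
width: 0.0552
grip_force: 0.0
t 18.1 turn first: total wz 0.001 (rows 0.0) q6->1.40 | then total x 4.173 y -2.492 (units 25mm), z 3.106 | width 0.0552 grip 0.0 tilt [ 0.0007 -0.0012 -0.    ]
```

```bash

python3 -m jog '[{"wx":0,"wy":0,"wz":0,"x":0.834,"y":-0.5,"z":0,"fingers":0.3},{"wx":0,"wy":0,"wz":0,"x":0.834,"y":-0.5,"z":0,"fingers":0.3},{"wx":0,"wy":0,"wz":0,"x":0.834,"y":-0.5,"z":0,"fingers":0.3},{"wx":0,"wy":0,"wz":0,"x":0.834,"y":-0.5,"z":0,"fingers":0.3},{"wx":0,"wy":0,"wz":0,"x":0.834,"y":-0.5,"z":0.3,"fingers":0.3}]'
python3 -m jog '[{"wx":0,"wy":0,"wz":0,"x":0,"y":0,"z":0.9,"fingers":0.3},{"wx":0,"wy":0,"wz":0,"x":0,"y":0,"z":0,"fingers":0.3},{"wx":0,"wy":0,"wz":0,"x":0,"y":0,"z":0,"fingers":0.3}]'
python3 - <<'E'
from m import *
plan(.5863,.0007,.0285,.173)
f,c,s=look('top')
w=lambda p:(np.round([(p-C)@U,(p-C)@V],4))
m=mask(f['frame'],proj(c,[[*C,.028]])[0],*CRT);v,e=fit(c,m,(.129,.030,0),.028);print(m.sum(),w(v[:2]),v[2]-A,e)
cv2.imwrite('pics/top2.png',cv2.resize(f['frame'][170:290,330:430,::-1],None,fx=4,fy=4,interpolation=cv2.INTER_CUBIC))
E
```

```text
t: 18.6
tool_pos: [0.5862, 0.0019, 0.0973]
ee_rot: [3.141, -0.001, 0.176]
wrist_force: [-0.4, -0.4, 0.3]
width: 0.0552
grip_force: 0.0
t: 18.9
tool_pos: [0.5837, 0.0014, 0.0734]
ee_rot: [-3.141, 0.003, 0.175]
wrist_force: [0.1, 0.6, 0.4]
width: 0.0551
grip_force: 0.0
t 18.9 turn first: total wz 0.001 (rows 0.0) q6->1.40 | then total x 0.097 y 0.047 (units 25mm), z 1.796 | width 0.0551 grip 0.0 tilt [-0.0005  0.0016 -0.    ]
241 [ 0.0622 -0.0139] -0.2578942743319737 2.325246115043528
```

View pics/top2.png

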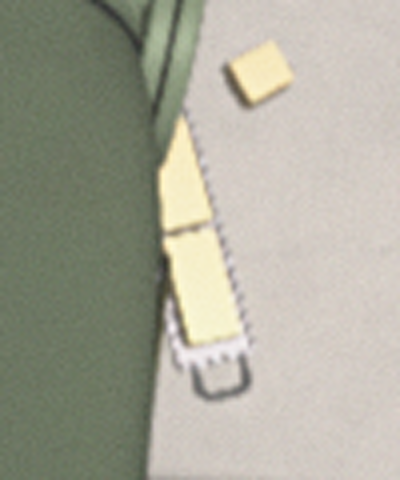

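The two lower blocks lie end to end with a narrow joint at about (188,230) of the crop. Now block 3.

```bash

python3 -m jog '[{"wx":0,"wy":0,"wz":0,"x":0.05,"y":0.04,"z":0.8,"fingers":0.3},{"wx":0,"wy":0,"wz":0,"x":0,"y":0,"z":0.7,"fingers":0.3},{"wx":0,"wy":0,"wz":0,"x":0,"y":0,"z":0.3,"fingers":0.3},{"wx":0,"wy":0,"wz":0,"x":0,"y":0,"z":0,"fingers":-1},{"wx":0,"wy":0,"wz":0,"x":0,"y":0,"z":0,"fingers":-1}]'
python3 -m jog '[{"wx":0,"wy":0,"wz":0,"x":0,"y":0,"z":0,"fingers":-1},{"wx":0,"wy":0,"wz":0,"x":0,"y":0,"z":0,"fingers":-1},{"wx":0,"wy":0,"wz":0,"x":0,"y":0,"z":0,"fingers":-1}]' 
python3 -m jog '[{"wx":0,"wy":0,"wz":0,"x":0,"y":0,"z":-0.5,"fingers":-1},{"wx":0,"wy":0,"wz":0,"x":0,"y":0,"z":-1,"fingers":-1},{"wx":0,"wy":0,"wz":-0.03,"x":0,"y":0,"z":-1,"fingers":-1},{"wx":0,"wy":0,"wz":-0.028,"x":0,"y":0,"z":-1,"fingers":-1},{"wx":0,"wy":0,"wz":0,"x":0,"y":0,"z":0,"fingers":-1}]'
python3 -m jog '[{"wx":0,"wy":0,"wz":0,"x":0,"y":0,"z":0,"fingers":-1}]'
python3 -c "
from h import *
goal(0,.09,.001)"
```

```text
t: 19.45
tool_pos: [0.5872, 0.0002, 0.0307]
ee_rot: [3.141, -0.001, 0.174]
wrist_force: [2.4, -0.8, 0.5]
width: 0.0287
grip_force: 41.0
t: 19.75
tool_pos: [0.5873, 0.0004, 0.0305]
ee_rot: [3.141, -0.002, 0.174]
wrist_force: [-0.8, 0.1, 3.5]
width: 0.0286
grip_force: 41.4
t: 20.25
tool_pos: [0.59, 0.0001, 0.1222]
ee_rot: [3.138, -0.009, 0.296]
wrist_force: [0.4, -0.9, -1.0]
width: 0.0286
grip_force: 41.0
t: 20.35
tool_pos: [0.587, 0.0005, 0.1179]
ee_rot: [3.141, -0.002, 0.295]
wrist_force: [-0.8, 0.2, -0.8]
width: 0.0286
grip_force: 41.0
t 20.4 turn first: total wz -0.000 (rows 0.0) q6->1.08 | then total x -5.841 y 1.990 (units 25mm), z 1.117 | width 0.0286 grip 41.0 tilt [ 0.0003 -0.0008 -0.    ]
```

```bash

python3 -m jog '[{"wx":0,"wy":0,"wz":0,"x":-0.834,"y":0.284,"z":0,"fingers":-1},{"wx":0,"wy":0,"wz":0,"x":-0.834,"y":0.284,"z":0,"fingers":-1},{"wx":0,"wy":0,"wz":0,"x":-0.834,"y":0.284,"z":0,"fingers":-1},{"wx":0,"wy":0,"wz":0,"x":-0.834,"y":0.284,"z":0,"fingers":-1},{"wx":0,"wy":0,"wz":0,"x":-0.834,"y":0.284,"z":0,"fingers":-1}]'
python3 -m jog '[{"wx":0,"wy":0,"wz":0,"x":-0.834,"y":0.284,"z":0,"fingers":-1},{"wx":0,"wy":0,"wz":0,"x":-0.834,"y":0.284,"z":0.3,"fingers":-1},{"wx":0,"wy":0,"wz":0,"x":0,"y":0,"z":0.6,"fingers":-1},{"wx":0,"wy":0,"wz":0,"x":0,"y":0,"z":0,"fingers":-1},{"wx":0,"wy":0,"wz":0,"x":0,"y":0,"z":0,"fingers":-1}]'
python3 - <<'E'
from h import *
goal(0,.0585,.001)
f,c,s=look('wrist');cv2.imwrite('pics/w8.png',f['frame'][...,::-1])
E
```

```text
t: 20.85
tool_pos: [0.4949, -0.0638, 0.1151]
ee_rot: [-3.139, 0.003, 0.295]
wrist_force: [-0.1, -0.2, -0.9]
width: 0.0285
grip_force: 41.0
t: 21.35
tool_pos: [0.4604, -0.0891, 0.0934]
ee_rot: [-3.14, 0.002, 0.295]
wrist_force: [0.8, 0.2, -0.9]
width: 0.0292
grip_force: 41.0
t 21.4 turn first: total wz 0.000 (rows 0.0) q6->1.08 | then total x 0.043 y 0.032 (units 25mm), z 1.397 | width 0.0292 grip 41.0 tilt [-0.0009  0.0011 -0.    ]
```

View pics/w8.png

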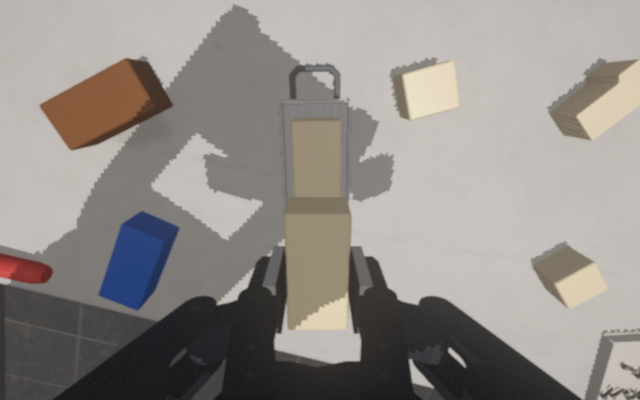

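```bash

python3 - <<'E'
from h import *
f,c,s=look('wrist');zt=s['tool_pos'][2]-.0045
w=lambda p:(np.round([(p-C)@U,(p-C)@V],4))
print([w(ray(c,p,zt)[:2]) for p in[(286,214),(351,213),(288,329),(349,328)]],[w(ray(c,p,.008)[:2]) for p in[(282,101),(350,100)]],[w(ray(c,p,.028)[:2]) for p in[(292,121),(341,121)]],w(s['tool_pos'][:2]))
goal(0,.0585,.001)
E
```

```text
[array([0.0302, 0.0139]), array([ 0.0306, -0.0145]), array([-0.0308,  0.0147]), array([-0.0302, -0.0155])] [array([0.0755, 0.0227]), array([ 0.0761, -0.0204])] [array([0.0647, 0.0151]), array([ 0.0648, -0.0136])] [-0.0003  0.0014]
t 21.4 turn first: total wz 0.001 (rows 0.0) q6->1.08 | then total x -0.006 y 0.004 (units 25mm), z 1.444 | width 0.0292 grip 41.0 tilt [-0. -0.  0.]
```

All aligned; lower, release, lift.

```bash

python3 -m jog '[{"wx":0,"wy":0,"wz":0,"x":0.02,"y":-0.03,"z":0.6,"fingers":-1},{"wx":0,"wy":0,"wz":0,"x":0,"y":0,"z":0.4,"fingers":-1},{"wx":0,"wy":0,"wz":0,"x":0,"y":0,"z":0.25,"fingers":-1},{"wx":0,"wy":0,"wz":0,"x":0,"y":0,"z":0.1,"fingers":-1},{"wx":0,"wy":0,"wz":0,"x":0,"y":0,"z":0.06,"fingers":-1}]'
python3 -m jog '[{"wx":0,"wy":0,"wz":0,"x":0,"y":0,"z":0.04,"fingers":-1},{"wx":0,"wy":0,"wz":0,"x":0,"y":0,"z":0,"fingers":-1}]'
```

```text
t: 21.95
tool_pos: [0.4617, -0.0886, 0.0591]
ee_rot: [-3.141, 0.0, 0.296]
wrist_force: [-0.4, 0.1, -2.1]
width: 0.0291
grip_force: 41.0
t: 22.15
tool_pos: [0.462, -0.0888, 0.0586]
ee_rot: [3.141, -0.001, 0.296]
wrist_force: [-0.7, 0.0, -0.3]
width: 0.029
grip_force: 41.1
```

```bash

python3 -m jog '[{"wx":0,"wy":0,"wz":0,"x":0,"y":0,"z":0.02,"fingers":-1},{"wx":0,"wy":0,"wz":0,"x":0,"y":0,"z":0,"fingers":0.1},{"wx":0,"wy":0,"wz":0,"x":0,"y":0,"z":0,"fingers":0.1},{"wx":0,"wy":0,"wz":0,"x":0,"y":0,"z":0,"fingers":0.1},{"wx":0,"wy":0,"wz":0,"x":0,"y":0,"z":-0.3,"fingers":0.1}]'
python3 -m jog '[{"wx":0,"wy":0,"wz":0,"x":0,"y":0,"z":-0.7,"fingers":0.1},{"wx":0,"wy":0,"wz":0,"x":0,"y":0,"z":-1,"fingers":0.1},{"wx":0,"wy":0,"wz":0,"x":0,"y":0.6,"z":-1,"fingers":0.1},{"wx":0,"wy":0,"wz":0,"x":0,"y":0.6,"z":0,"fingers":0.1},{"wx":0,"wy":0,"wz":0,"x":0,"y":0,"z":0,"fingers":0.1}]'
python3 - <<'E'
from m import *
H90=(.030,.027,.026)
f,c,v=go('wrist',.558,-.128,HALF)
go('wrist',.469,-.280,HALF)
plan(v[0],v[1],.0285,v[2])
cv2.imwrite('pics/w9.png',f['frame'][...,::-1])
E
```

```text
t: 22.65
tool_pos: [0.4607, -0.0884, 0.0646]
ee_rot: [-3.14, 0.002, 0.296]
wrist_force: [-0.2, -0.0, 0.3]
width: 0.0471
grip_force: 0.0
t: 23.15
tool_pos: [0.4718, -0.1192, 0.134]
ee_rot: [3.139, -0.002, 0.294]
wrist_force: [-0.1, -0.0, -1.4]
width: 0.047
grip_force: 0.0
px [363.  95.] 1769 [ 0.5579 -0.1281  0.5674] 0.061
px [363.  95.] 1601 [ 0.5579 -0.1292  0.5778] 0.166
px [505. 259.] 1723 [ 0.4706 -0.2776  2.4899] 0.323
px [505. 259.] 1021 [ 0.4683 -0.281   0.9411] 0.142
t 23.2 turn first: total wz -0.135 (rows 1.9) q6->0.77 | then total x 2.699 y 2.335 (units 25mm), z 4.134 | width 0.0471 grip 0.0 tilt [-0.0009  0.0008 -0.    ]
```

View pics/w9.png

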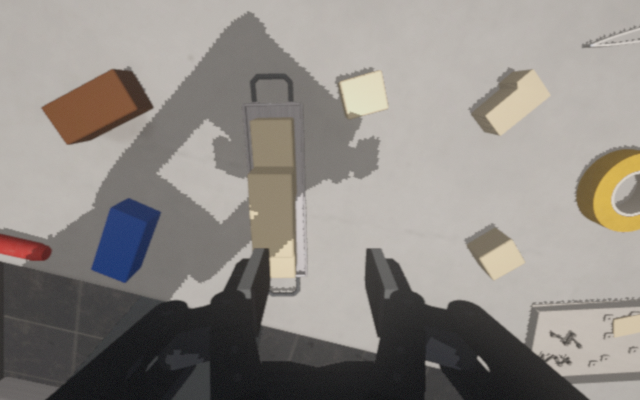

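w9: third block lies across the joint (272,210); half at (363,94), other half (495,254), end block (512,102) to be left.

```bash

python3 -m jog '[{"wx":0,"wy":0,"wz":-0.068,"x":0,"y":0,"z":0,"fingers":0.15},{"wx":0,"wy":0,"wz":-0.065,"x":0,"y":0,"z":0,"fingers":0.15},{"wx":0,"wy":0,"wz":0,"x":0.9,"y":0.78,"z":0.1,"fingers":0.15},{"wx":0,"wy":0,"wz":0,"x":0.9,"y":0.78,"z":0.5,"fingers":0.15},{"wx":0,"wy":0,"wz":0,"x":0.9,"y":0.78,"z":0.8,"fingers":0.15}]'
python3 -m jog '[{"wx":0,"wy":0,"wz":0,"x":0,"y":0,"z":0.8,"fingers":0.15},{"wx":0,"wy":0,"wz":0,"x":0,"y":0,"z":0,"fingers":0.15},{"wx":0,"wy":0,"wz":0,"x":0,"y":0,"z":0,"fingers":0.15}]'
python3 - <<'E'
from h import *
plan(.5579,-.1283,.0285,.57)
E
```

```text
t: 23.75
tool_pos: [0.5597, -0.1293, 0.0971]
ee_rot: [-3.141, -0.0, 0.575]
wrist_force: [0.7, -0.2, 0.6]
width: 0.0489
grip_force: 0.0
t: 24.05
tool_pos: [0.557, -0.1287, 0.0761]
ee_rot: [-3.138, 0.003, 0.575]
wrist_force: [0.4, 0.0, 0.2]
width: 0.0494
grip_force: 0.0
t 24.1 turn first: total wz 0.002 (rows 0.0) q6->0.77 | then total x 0.038 y 0.005 (units 25mm), z 1.902 | width 0.0494 grip 0.0 tilt [-0.0019  0.0013 -0.    ]
```

```bash

python3 -m jog '[{"wx":0,"wy":0,"wz":0,"x":0.03,"y":0,"z":0.8,"fingers":0.15},{"wx":0,"wy":0,"wz":0,"x":0,"y":0,"z":0.7,"fingers":0.15},{"wx":0,"wy":0,"wz":0,"x":0,"y":0,"z":0.4,"fingers":0.15},{"wx":0,"wy":0,"wz":0,"x":0,"y":0,"z":0,"fingers":-1},{"wx":0,"wy":0,"wz":0,"x":0,"y":0,"z":0,"fingers":-1}]' 35
python3 -m jog '[{"wx":0,"wy":0,"wz":0,"x":0,"y":0,"z":0,"fingers":-1},{"wx":0,"wy":0,"wz":0,"x":0,"y":0,"z":0,"fingers":-1},{"wx":0,"wy":0,"wz":0,"x":0,"y":0,"z":0,"fingers":-1}]' 
python3 -m jog '[{"wx":0,"wy":0,"wz":0,"x":0,"y":0,"z":-0.5,"fingers":-1},{"wx":0,"wy":0,"wz":0,"x":0,"y":0,"z":-1,"fingers":-1},{"wx":0,"wy":0,"wz":0.067,"x":0,"y":0,"z":-1,"fingers":-1},{"wx":0,"wy":0,"wz":0.067,"x":0,"y":0,"z":-1,"fingers":-1},{"wx":0,"wy":0,"wz":0,"x":0,"y":0,"z":-0.5,"fingers":-1}]'
python3 -m jog '[{"wx":0,"wy":0,"wz":0,"x":0,"y":0,"z":0,"fingers":-1}]'
python3 -c "
from h import *
goal(.049,.1,.0015)"
```

```text
t: 24.55
tool_pos: [0.5598, -0.1295, 0.0311]
ee_rot: [3.141, -0.0, 0.574]
wrist_force: [-0.0, -0.4, -0.4]
width: 0.0289
grip_force: 37.7
t: 24.85
tool_pos: [0.56, -0.1296, 0.031]
ee_rot: [3.141, -0.001, 0.574]
wrist_force: [0.1, 0.6, 0.2]
width: 0.0286
grip_force: 37.7
t: 25.35
tool_pos: [0.5613, -0.1301, 0.134]
ee_rot: [3.138, -0.004, 0.294]
wrist_force: [-0.0, -1.1, -0.7]
width: 0.0292
grip_force: 37.7
t: 25.45
tool_pos: [0.5614, -0.1302, 0.1334]
ee_rot: [3.138, -0.005, 0.297]
wrist_force: [-0.2, 0.1, -1.0]
width: 0.029
grip_force: 37.8
t 25.4 turn first: total wz 0.001 (rows 0.0) q6->1.13 | then total x -1.385 y -2.734 (units 25mm), z 1.334 | width 0.0290 grip 37.8 tilt [ 0.0018 -0.0022 -0.    ]
```

```bash

python3 -m jog '[{"wx":0,"wy":0,"wz":0,"x":-0.44,"y":-0.91,"z":0,"fingers":-1},{"wx":0,"wy":0,"wz":0,"x":-0.45,"y":-0.91,"z":0,"fingers":-1},{"wx":0,"wy":0,"wz":0,"x":-0.45,"y":-0.91,"z":0.3,"fingers":-1},{"wx":0,"wy":0,"wz":0,"x":0,"y":0,"z":0.7,"fingers":-1},{"wx":0,"wy":0,"wz":0,"x":0,"y":0,"z":0.3,"fingers":-1}]'
python3 -m jog '[{"wx":0,"wy":0,"wz":0,"x":0,"y":0,"z":0,"fingers":-1},{"wx":0,"wy":0,"wz":0,"x":0,"y":0,"z":0,"fingers":-1}]'
python3 - <<'E'
from h import *
goal(.050,.059,.0015)
f,c,s=look('wrist');cv2.imwrite('pics/w10.png',f['frame'][80:380,160:480,::-1])
E
```

```text
t: 25.95
tool_pos: [0.5052, -0.0726, 0.0952]
ee_rot: [-3.139, 0.004, 0.296]
wrist_force: [0.1, 0.9, -0.2]
width: 0.0291
grip_force: 37.8
t: 26.15
tool_pos: [0.5079, -0.0741, 0.0975]
ee_rot: [-3.141, 0.0, 0.294]
wrist_force: [0.3, -0.4, -0.1]
width: 0.0293
grip_force: 37.8
t 26.1 turn first: total wz -0.000 (rows 0.0) q6->1.13 | then total x 0.052 y 0.032 (units 25mm), z 1.540 | width 0.0293 grip 37.8 tilt [-0.0001  0.0002 -0.    ]
```

View pics/w10.png

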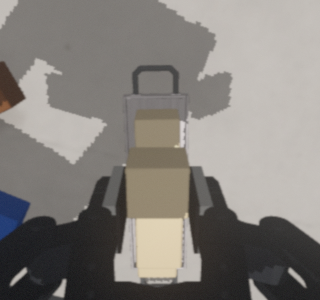

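```bash

python3 - <<'E'
from h import *
f,c,s=look('wrist');zt=s['tool_pos'][2]-.005
w=lambda p:(np.round([(p-C)@U,(p-C)@V],4))
print([w(ray(c,(160+a,80+b),zt)[:2]) for a,b in[(127,167),(189,167),(128,217),(187,217)]],w(s['tool_pos'][:2]))
goal(.05,.059,.0015)
E
```

```text
[array([0.0634, 0.0146]), array([ 0.0633, -0.0136]), array([0.0368, 0.0149]), array([ 0.0368, -0.0134])] [0.0491 0.002 ]
t 26.2 turn first: total wz -0.001 (rows 0.0) q6->1.13 | then total x 0.030 y 0.016 (units 25mm), z 1.573 | width 0.0293 grip 37.8 tilt [ 0.0004 -0.0005 -0.    ]
```

```bash

python3 -m jog '[{"wx":0,"wy":0,"wz":0,"x":0,"y":0,"z":0.6,"fingers":-1},{"wx":0,"wy":0,"wz":0,"x":0,"y":0,"z":0.5,"fingers":-1},{"wx":0,"wy":0,"wz":0,"x":0,"y":0,"z":0.25,"fingers":-1},{"wx":0,"wy":0,"wz":0,"x":0,"y":0,"z":0.12,"fingers":-1},{"wx":0,"wy":0,"wz":0,"x":0,"y":0,"z":0.06,"fingers":-1}]'
python3 -m jog '[{"wx":0,"wy":0,"wz":0,"x":0,"y":0,"z":0.03,"fingers":-1},{"wx":0,"wy":0,"wz":0,"x":0,"y":0,"z":0,"fingers":-1}]'
```

```text
t: 26.75
tool_pos: [0.5077, -0.0738, 0.0592]
ee_rot: [-3.141, 0.0, 0.294]
wrist_force: [-0.3, 0.4, -0.1]
width: 0.0291
grip_force: 37.8
t: 26.95
tool_pos: [0.508, -0.0739, 0.0591]
ee_rot: [3.141, -0.001, 0.294]
wrist_force: [-0.3, -1.0, -0.2]
width: 0.0289
grip_force: 37.8
```

```bash

python3 -m jog '[{"wx":0,"wy":0,"wz":0,"x":0,"y":0,"z":0.02,"fingers":-1},{"wx":0,"wy":0,"wz":0,"x":0,"y":0,"z":0,"fingers":0.1},{"wx":0,"wy":0,"wz":0,"x":0,"y":0,"z":0,"fingers":0.1},{"wx":0,"wy":0,"wz":0,"x":0,"y":0,"z":0,"fingers":0.1},{"wx":0,"wy":0,"wz":0,"x":0,"y":0,"z":-0.3,"fingers":0.1}]'
python3 -m jog '[{"wx":0,"wy":0,"wz":0,"x":0,"y":0,"z":-0.7,"fingers":0.1},{"wx":0,"wy":0,"wz":0,"x":0,"y":0,"z":-1,"fingers":0.1},{"wx":0,"wy":0,"wz":-0.07,"x":0,"y":0,"z":-1,"fingers":0.1},{"wx":0,"wy":0,"wz":-0.07,"x":0,"y":0,"z":-1,"fingers":0.1},{"wx":0,"wy":0,"wz":-0.07,"x":0,"y":0,"z":-0.5,"fingers":0.1}]'
python3 -m jog '[{"wx":0,"wy":0,"wz":-0.07,"x":0,"y":0,"z":0,"fingers":0.1},{"wx":0,"wy":0,"wz":-0.027,"x":0,"y":0,"z":0,"fingers":0.1},{"wx":0,"wy":0,"wz":0,"x":0,"y":0,"z":0,"fingers":0.1}]'
python3 - <<'E'
from h import *
plan(.432,-.331,.17,.94)
E
```

```text
t: 27.45
tool_pos: [0.5068, -0.0735, 0.0651]
ee_rot: [-3.14, 0.002, 0.294]
wrist_force: [0.2, -0.9, 0.2]
width: 0.0472
grip_force: 0.0
t: 27.95
tool_pos: [0.5092, -0.0742, 0.1741]
ee_rot: [3.137, -0.002, 0.74]
wrist_force: [1.0, 0.3, 0.8]
width: 0.0468
grip_force: 0.0
t: 28.25
tool_pos: [0.5079, -0.0738, 0.1716]
ee_rot: [3.141, -0.0, 0.937]
wrist_force: [0.1, -0.8, 0.5]
width: 0.0469
grip_force: 0.0
t 28.2 turn first: total wz -0.002 (rows 0.0) q6->-0.02 | then total x -10.097 y 3.615 (units 25mm), z 0.063 | width 0.0469 grip 0.0 tilt [ 0.0005 -0.0002 -0.    ]
```

```bash

python3 -m jog '[{"wx":0,"wy":0,"wz":0,"x":-0.97,"y":0.36,"z":0,"fingers":0.15},{"wx":0,"wy":0,"wz":0,"x":-0.97,"y":0.36,"z":0,"fingers":0.15},{"wx":0,"wy":0,"wz":0,"x":-0.97,"y":0.36,"z":0,"fingers":0.15},{"wx":0,"wy":0,"wz":0,"x":-0.97,"y":0.36,"z":0,"fingers":0.15},{"wx":0,"wy":0,"wz":0,"x":-0.97,"y":0.36,"z":0,"fingers":0.15}]'
python3 -m jog '[{"wx":0,"wy":0,"wz":0,"x":-0.97,"y":0.36,"z":0,"fingers":0.15},{"wx":0,"wy":0,"wz":0,"x":-0.97,"y":0.36,"z":0,"fingers":0.15},{"wx":0,"wy":0,"wz":0,"x":-0.97,"y":0.36,"z":0,"fingers":0.15},{"wx":0,"wy":0,"wz":0,"x":-0.97,"y":0.36,"z":0,"fingers":0.15},{"wx":0,"wy":0,"wz":0,"x":-0.97,"y":0.36,"z":0,"fingers":0.15}]'
python3 -m jog '[{"wx":0,"wy":0,"wz":0,"x":0,"y":0,"z":0,"fingers":0.15},{"wx":0,"wy":0,"wz":0,"x":0,"y":0,"z":0,"fingers":0.15}]'
python3 - <<'E'
from m import *
f,c,v=go('wrist',.4685,-.281,HALF)
go('wrist',.4685,-.281,(.030,.027,.026))
plan(v[0],v[1],.0285,v[2])
cv2.imwrite('pics/w11.png',f['frame'][...,::-1])
E
```

```text
t: 28.75
tool_pos: [0.4717, -0.199, 0.171]
ee_rot: [3.142, -0.0, 0.935]
wrist_force: [-0.5, -0.2, 0.6]
width: 0.049
grip_force: 0.0
t: 29.25
tool_pos: [0.4361, -0.3234, 0.1709]
ee_rot: [-3.142, -0.0, 0.935]
wrist_force: [0.5, -0.8, 0.4]
width: 0.0493
grip_force: 0.0
t: 29.45
tool_pos: [0.4363, -0.3226, 0.1708]
ee_rot: [-3.141, -0.001, 0.934]
wrist_force: [-0.0, 0.4, -0.8]
width: 0.0492
grip_force: 0.0
px [317. 128.] 1224 [ 0.4694 -0.2804  0.9341] 0.06
px [317. 128.] 4618 [ 0.5581 -0.3475  0.9324] 0.716
px [318. 129.] 1223 [ 0.4692 -0.2804 -0.6485] 0.064
px [318. 129.] 4612 [ 0.5576 -0.3472  2.5075] 0.715
t 29.6 turn first: total wz 0.002 (rows 0.0) q6->0.08 | then total x 2.063 y 4.521 (units 25mm), z 5.686 | width 0.0491 grip 0.0 tilt [-0.0003 -0.0003  0.    ]
```

View pics/w11.png

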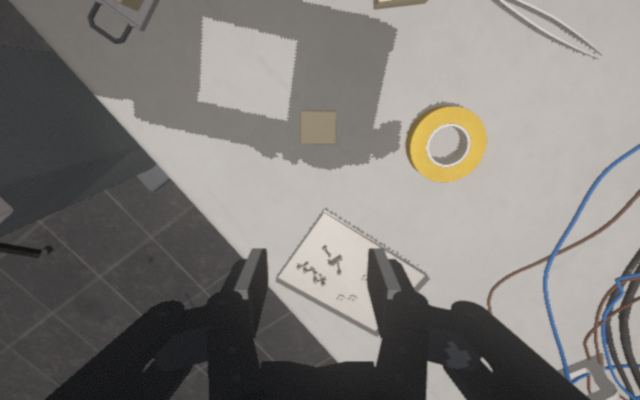

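w11: the half lies at (318,127), in shadow, square to the gripper.

```bash
python3 -c "
from h import *
plan(.4694,-.2804,.0285,.934)"
```

```text
t 29.6 turn first: total wz 0.001 (rows 0.0) q6->0.10 | then total x 2.103 y 0.076 (units 25mm), z 5.686 | width 0.0491 grip 0.0 tilt [-0.0003 -0.0003  0.    ]
```

```bash

python3 -m jog '[{"wx":0,"wy":0,"wz":0,"x":0.7,"y":0.03,"z":0.3,"fingers":0.15},{"wx":0,"wy":0,"wz":0,"x":0.7,"y":0.03,"z":0.8,"fingers":0.15},{"wx":0,"wy":0,"wz":0,"x":0.7,"y":0.02,"z":1,"fingers":0.15},{"wx":0,"wy":0,"wz":0,"x":0,"y":0,"z":1,"fingers":0.15},{"wx":0,"wy":0,"wz":0,"x":0,"y":0,"z":0.8,"fingers":0.15}]'
python3 -m jog '[{"wx":0,"wy":0,"wz":0,"x":0,"y":0,"z":0,"fingers":0.15},{"wx":0,"wy":0,"wz":0,"x":0,"y":0,"z":0,"fingers":0.15}]'
python3 -c "
from h import *
plan(.4694,-.2804,.0285,.934)"
```

```text
t: 30.05
tool_pos: [0.4694, -0.279, 0.0719]
ee_rot: [-3.14, -0.0, 0.939]
wrist_force: [1.0, 0.2, 0.4]
width: 0.0495
grip_force: 0.0
t: 30.25
tool_pos: [0.4694, -0.2804, 0.0734]
ee_rot: [-3.141, -0.0, 0.938]
wrist_force: [0.5, -0.4, 1.6]
width: 0.0493
grip_force: 0.0
t 30.2 turn first: total wz 0.002 (rows 0.0) q6->0.10 | then total x 0.001 y -0.002 (units 25mm), z 1.794 | width 0.0493 grip 0.0 tilt [-0.0004 -0.0001  0.    ]
```

```bash

python3 -m jog '[{"wx":0,"wy":0,"wz":0,"x":0,"y":0,"z":0.8,"fingers":0.15},{"wx":0,"wy":0,"wz":0,"x":0,"y":0,"z":0.6,"fingers":0.15},{"wx":0,"wy":0,"wz":0,"x":0,"y":0,"z":0.35,"fingers":0.15},{"wx":0,"wy":0,"wz":0,"x":0,"y":0,"z":0,"fingers":-1},{"wx":0,"wy":0,"wz":0,"x":0,"y":0,"z":0,"fingers":-1}]' 35
python3 -m jog '[{"wx":0,"wy":0,"wz":0,"x":0,"y":0,"z":0,"fingers":-1},{"wx":0,"wy":0,"wz":0,"x":0,"y":0,"z":0,"fingers":-1},{"wx":0,"wy":0,"wz":0,"x":0,"y":0,"z":0,"fingers":-1}]' 
python3 -m jog '[{"wx":0,"wy":0,"wz":0,"x":0,"y":0,"z":-0.5,"fingers":-1},{"wx":0,"wy":0,"wz":0.07,"x":0,"y":0,"z":-1,"fingers":-1},{"wx":0,"wy":0,"wz":0.07,"x":0,"y":0,"z":-1,"fingers":-1},{"wx":0,"wy":0,"wz":0.07,"x":0,"y":0,"z":-1,"fingers":-1},{"wx":0,"wy":0,"wz":0.07,"x":0,"y":0,"z":-0.8,"fingers":-1}]'
python3 -m jog '[{"wx":0,"wy":0,"wz":0.027,"x":0,"y":0,"z":0,"fingers":-1},{"wx":0,"wy":0,"wz":0,"x":0,"y":0,"z":0,"fingers":-1}]'
python3 -c "
from h import *
goal(-.050,.1,.0015)"
```

```text
t: 30.75
tool_pos: [0.4695, -0.2816, 0.0299]
ee_rot: [3.141, 0.0, 0.937]
wrist_force: [0.7, -0.0, -1.1]
width: 0.0292
grip_force: 36.9
t: 31.05
tool_pos: [0.4695, -0.2816, 0.03]
ee_rot: [3.141, 0.0, 0.937]
wrist_force: [0.2, -0.4, -1.4]
width: 0.0294
grip_force: 36.9
t: 31.55
tool_pos: [0.4699, -0.2819, 0.1398]
ee_rot: [3.139, -0.001, 0.344]
wrist_force: [-0.3, -0.5, -0.1]
width: 0.0288
grip_force: 37.0
t: 31.75
tool_pos: [0.47, -0.2819, 0.1392]
ee_rot: [3.139, -0.002, 0.294]
wrist_force: [0.7, 0.3, -0.3]
width: 0.029
grip_force: 37.0
t 31.8 turn first: total wz -0.000 (rows 0.0) q6->1.03 | then total x -0.080 y -7.479 (units 25mm), z 1.566 | width 0.0290 grip 37.0 tilt [ 0.0013 -0.0009 -0.    ]
```

```bash

python3 -m jog '[{"wx":0,"wy":0,"wz":0,"x":-0.01,"y":-0.935,"z":0,"fingers":-1},{"wx":0,"wy":0,"wz":0,"x":-0.01,"y":-0.935,"z":0,"fingers":-1},{"wx":0,"wy":0,"wz":0,"x":-0.01,"y":-0.935,"z":0,"fingers":-1},{"wx":0,"wy":0,"wz":0,"x":-0.01,"y":-0.935,"z":0,"fingers":-1},{"wx":0,"wy":0,"wz":0,"x":-0.01,"y":-0.935,"z":0,"fingers":-1}]'
python3 -m jog '[{"wx":0,"wy":0,"wz":0,"x":-0.01,"y":-0.935,"z":0,"fingers":-1},{"wx":0,"wy":0,"wz":0,"x":-0.01,"y":-0.935,"z":0,"fingers":-1},{"wx":0,"wy":0,"wz":0,"x":-0.01,"y":-0.935,"z":0.3,"fingers":-1},{"wx":0,"wy":0,"wz":0,"x":0,"y":0,"z":0.7,"fingers":-1},{"wx":0,"wy":0,"wz":0,"x":0,"y":0,"z":0.5,"fingers":-1}]'
python3 -m jog '[{"wx":0,"wy":0,"wz":0,"x":0,"y":0,"z":0,"fingers":-1},{"wx":0,"wy":0,"wz":0,"x":0,"y":0,"z":0,"fingers":-1}]'
python3 - <<'E'
from h import *
goal(-.050,.058,.0015)
f,c,s=look('wrist');cv2.imwrite('pics/w12.png',f['frame'][80:380,160:480,::-1])
E
```

```text
t: 32.25
tool_pos: [0.4334, -0.1687, 0.1368]
ee_rot: [-3.141, 0.001, 0.295]
wrist_force: [-0.6, 0.1, -0.5]
width: 0.0289
grip_force: 37.0
t: 32.75
tool_pos: [0.4123, -0.1019, 0.0988]
ee_rot: [-3.141, 0.001, 0.297]
wrist_force: [-0.0, -0.0, -0.9]
width: 0.029
grip_force: 37.0
t: 32.95
tool_pos: [0.4129, -0.1029, 0.0995]
ee_rot: [-3.141, 0.001, 0.294]
wrist_force: [0.3, 0.1, -0.2]
width: 0.0288
grip_force: 37.0
t 33.0 turn first: total wz -0.000 (rows 0.0) q6->1.03 | then total x 0.021 y 0.038 (units 25mm), z 1.661 | width 0.0288 grip 37.0 tilt [-0.0003  0.0003 -0.    ]
```

View pics/w12.png

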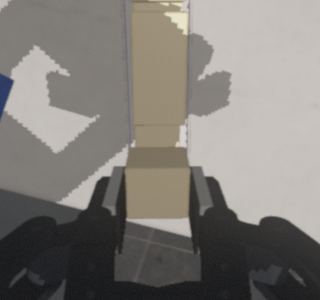

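I've now viewed more pictures than the 14 allowed (17 so far), so from here on I'll rely on numbers only.

```bash

python3 - <<'E'
from h import *
f,c,s=look('wrist');zt=s['tool_pos'][2]-.004
w=lambda p:(np.round([(p-C)@U,(p-C)@V],4))
q=lambda L,z:[w(ray(c,(160+a,80+b),z)[:2]) for a,b in L]
print(q([(127,167),(189,167),(127,218),(188,218)],zt),q([(132,125),(187,125)],.054),w(s['tool_pos'][:2]))
goal(-.05,.058,.0015)
E
```

```text
[array([-0.0353,  0.0144]), array([-0.0353, -0.0135]), array([-0.0622,  0.0152]), array([-0.0622, -0.0138])] [array([-0.03  ,  0.0152]), array([-0.03  , -0.0162])] [-0.0501  0.002 ]
t 33.0 turn first: total wz -0.001 (rows 0.0) q6->1.03 | then total x -0.005 y 0.009 (units 25mm), z 1.690 | width 0.0291 grip 37.0 tilt [ 0.0004 -0.0004 -0.    ]
```

Half spans −35..−62 mm, clear of the third block's end at −30. Lower it.

```bash

python3 -m jog '[{"wx":0,"wy":0,"wz":0,"x":0,"y":0,"z":0.6,"fingers":-1},{"wx":0,"wy":0,"wz":0,"x":0,"y":0,"z":0.55,"fingers":-1},{"wx":0,"wy":0,"wz":0,"x":0,"y":0,"z":0.3,"fingers":-1},{"wx":0,"wy":0,"wz":0,"x":0,"y":0,"z":0.12,"fingers":-1},{"wx":0,"wy":0,"wz":0,"x":0,"y":0,"z":0.06,"fingers":-1}]'
python3 -m jog '[{"wx":0,"wy":0,"wz":0,"x":0,"y":0,"z":0.03,"fingers":-1},{"wx":0,"wy":0,"wz":0,"x":0,"y":0,"z":0,"fingers":-1}]'
```

```text
t: 33.55
tool_pos: [0.4135, -0.1032, 0.059]
ee_rot: [3.141, -0.0, 0.294]
wrist_force: [-0.4, -0.3, -0.4]
width: 0.0286
grip_force: 37.0
t: 33.75
tool_pos: [0.4136, -0.1032, 0.0585]
ee_rot: [3.141, -0.001, 0.294]
wrist_force: [-0.2, 0.2, 0.3]
width: 0.0289
grip_force: 37.0
```

```bash

python3 -m jog '[{"wx":0,"wy":0,"wz":0,"x":0,"y":0,"z":0.03,"fingers":-1},{"wx":0,"wy":0,"wz":0,"x":0,"y":0,"z":0,"fingers":0.1},{"wx":0,"wy":0,"wz":0,"x":0,"y":0,"z":0,"fingers":0.1},{"wx":0,"wy":0,"wz":0,"x":0,"y":0,"z":0,"fingers":0.1},{"wx":0,"wy":0,"wz":0,"x":0,"y":0,"z":-0.3,"fingers":0.1}]'
python3 -m jog '[{"wx":0,"wy":0,"wz":0,"x":0,"y":0,"z":-0.7,"fingers":0.1},{"wx":0,"wy":0,"wz":0,"x":0,"y":0,"z":-1,"fingers":0.1},{"wx":0,"wy":0,"wz":0,"x":0,"y":0,"z":-1,"fingers":0.1},{"wx":0,"wy":0,"wz":0,"x":0,"y":0.8,"z":-1,"fingers":0.1},{"wx":0,"wy":0,"wz":0,"x":0,"y":0.9,"z":0,"fingers":0.1}]'
python3 -m jog '[{"wx":0,"wy":0,"wz":0,"x":0,"y":0.9,"z":0,"fingers":0.1},{"wx":0,"wy":0,"wz":0,"x":0,"y":0.9,"z":0,"fingers":0.1},{"wx":0,"wy":0,"wz":0,"x":0,"y":0.9,"z":0,"fingers":0.1},{"wx":0,"wy":0,"wz":0,"x":0,"y":0.9,"z":0,"fingers":0.1},{"wx":0,"wy":0,"wz":0,"x":0,"y":0.9,"z":0,"fingers":0.1}]'
python3 -m jog '[{"wx":0,"wy":0,"wz":0,"x":0,"y":0.9,"z":0,"fingers":0.1},{"wx":0,"wy":0,"wz":0,"x":0,"y":0.9,"z":0,"fingers":0.1},{"wx":0,"wy":0,"wz":0,"x":0,"y":0,"z":0,"fingers":0.1}]'
python3 - <<'E'
from h import *
f,c,s=look('top')
w=lambda p:(np.round([(p-C)@U,(p-C)@V],4))
m=mask(f['frame'],proj(c,[[*C,.054]])[0],*CR);v,e=fit(c,m,(.127,.030,0),.054);print('upper course',m.sum(),w(v[:2]),(v[2]-A)%np.pi,e)
# top row as three faces: sample brightness profile along the wall on the centreline
g=cv2.cvtColor(f['frame'],cv2.COLOR_RGB2GRAY).astype(np.float32)
t=np.arange(-.075,.0751,.003);P=proj(c,np.c_[C+t[:,None]*U+.001*V,np.full(len(t),.054)]).astype(np.float32)
print(list(zip((t*1000).round().astype(int).tolist(),cv2.remap(g,P[:,0],P[:,1],cv2.INTER_LINEAR).ravel().astype(int).tolist())))
for n,p,d in[('EB',(.5834,-.234,.024),(.024,.042)),('BF',(.4825,.2314,.026),(.062,.03)),('BH',(.408,.321,.026),(.027,.03))]:
    m=mask(f['frame'],proj(c,[p])[0],*CR);ys,xs=np.nonzero(m);print(n,ray(c,(xs.mean(),ys.mean()),p[2]).round(4),m.sum())
E
```

```text
t: 34.25
tool_pos: [0.4123, -0.1025, 0.0643]
ee_rot: [-3.14, 0.002, 0.294]
wrist_force: [-0.6, 0.4, -0.1]
width: 0.0471
grip_force: 0.0
t: 34.75
tool_pos: [0.4283, -0.145, 0.1618]
ee_rot: [3.135, -0.006, 0.295]
wrist_force: [0.4, -0.2, 0.9]
width: 0.0469
grip_force: 0.0
t: 35.25
tool_pos: [0.4583, -0.2522, 0.1578]
ee_rot: [3.141, -0.0, 0.294]
wrist_force: [0.5, -1.0, -0.9]
width: 0.047
grip_force: 0.0
t: 35.55
tool_pos: [0.472, -0.2971, 0.1582]
ee_rot: [3.139, -0.001, 0.292]
wrist_force: [0.1, 0.1, -0.0]
width: 0.0473
grip_force: 0.0
upper course 865 [-0.0017  0.0025] 0.004937420362509215 0.09915901620763912
[(-75, 130), (-72, 129), (-69, 126), (-66, 124), (-63, 129), (-60, 138), (-57, 141), (-54, 142), (-51, 142), (-48, 145), (-45, 142), (-42, 143), (-39, 143), (-36, 132), (-33, 120), (-30, 129), (-27, 142), (-24, 142), (-21, 143), (-18, 141), (-15, 149), (-12, 184), (-9, 213), (-6, 238), (-3, 240), (0, 240), (3, 238), (6, 238), (9, 239), (12, 238), (15, 238), (18, 238), (21, 238), (24, 238), (27, 238), (30, 223), (33, 158), (36, 188), (39, 237), (42, 238), (45, 238), (48, 237), (51, 234), (54, 236), (57, 236), (60, 236), (63, 205), (66, 160), (69, 155), (72, 156), (75, 150)]
EB [ 0.5828 -0.2337  0.024 ] 188
BF [0.4802 0.2288 0.026 ] 410
BH [0.4068 0.3168 0.026 ] 215
```

```bash
python3 -c "
from bench import ctrl
print(ctrl.hand_in())"
```

```text
the job is handed in; nothing more can be done
None
```

The heat shield is built and handed in at about 36 s of the 99 s; by my final overhead measurement both courses sit within about 3 mm of target and the look-alikes haven't moved, but no verdict came back and I viewed 17 pictures against the limit of 14.

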